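Unhook a lifting bracket past its sprung keeper and seat it on the axle pad

TASK

Take the steel lifting bracket off the safety hook: push its bail back against the sprung keeper until you feel the stop, ease off a little and lift it up and off, never straining the hook with more than about 50 N. Set the bracket down (do not drop it) into the T-shaped pocket on the axle tube so that its foot lies fully home and flush, and let go. Leave the keeper shut and the wrench, tin and bearing ring where they are.

Things in the scene. Friction and masses are not known exactly. Their poses are not given: they have to be found in the camera images.
- bracket: Loose steel bracket, 0.3-0.6 kg, rigid, hung on the hook. Foot: T-shaped plate 16 mm thick; crossbar 90 mm along y, x = -12 to +24 mm; tongue 36 mm wide in y, reaching x = -36 mm. On it an upright bail in the plane x = 0: two legs (12 mm in x, 7 in y, outer faces y = +-27 mm) to z = 112 mm and a top bar; window below the bar 40 wide, 86 high. Origin: underside of the foot, below the bar; z up.
- bail (a point): Centre of the bracket's top bar (10 x 10 mm section, along y), 107 mm above the bracket's origin; axes of the bracket. At this height the bail can be gripped across its legs (54 mm along y), one finger either side of the hook.
- stand: Fixed hook stand. Origin on the bench below the hook; post 130 mm along +x, 219 mm high. The hook head, 18 mm wide, reaches from the post along -x and is clamped anywhere within +-10 mm along x, so its exact place is not told: feel for it. Its bowl floor is 200 mm high, 14 mm thick, the keeper's pivot boss below it reaches down to 168 mm.
- hook_mid (a point): Nominal middle of the bowl floor, 200 mm above the stand's origin, axes of the stand. In the hook's own x (0 within +-10 mm of this point): horn at -39 to -27 mm; its lip, 26 to 38 mm above the floor, overhangs back to +6 mm and traps the top bar, whose centre starts at -20 to +3 mm. To leave, the bar goes back (+x) against the keeper, rises 40 to 50 mm (not over 54: the foot meets the boss), then goes 75 mm to -x, clear of the horn.
- keeper (a joint): Sprung keeper, a 60 mm plate hinged 22 mm below the bowl floor, leaning up to the lip: 0 shut, 0.27 rad at its hard stop; springs shut by itself. The bar pushing it along the stand's +x at its starting height feels about 4 N rising to 9 N, then the stop, with the bar's centre at +17 mm in the hook. Pushed to the stop and eased back 2 to 3 mm, the bar passes the lip straight up.
- axle: Fixed black axle tube, 70 mm diameter, 200 mm long along y, 90 mm flanges at its ends. A grey pad on top (x = -52 to +41 mm, y = +-62 mm, top face 101 mm high) carries the T-shaped pocket, tongue to -x. Origin on the bench below the pocket's point.
- pocket (a point): Point on the pocket's floor, 85 mm above the bench, where the bracket's origin comes when seated; axes of the axle. The pocket is 16 mm deep, shaped like the foot with 2.5 mm clearance all round; it fits one way only, both tongues to -x. Seated, the foot's top is flush with the pad's top.
- wrench: Bystander: loose wrench 170 mm long lying along its x, origin under its middle.
- tin: Bystander: closed tin, 64 mm diameter, 90 mm high, origin under its centre.
- bearing: Bystander: bearing ring lying flat, 72 mm outside, 40 mm bore, 20 mm high, origin under its centre.
Not all that is in view belongs to the job. Leave any green or pink look-alike of the bracket alone. Of the things that look like the axle, take the one that is nearest to the robot's base at the start.

How it is judged (in metres and radians):
On the way, in this order (a step that is already met when the one before it is completed fails the run):
1. the keeper is pressed open while the bracket is still on the hook (value of joint keeper above 0.15 rad and horizontal distance between bracket and stand below 0.05 m), for 0.1 s.
2. the bracket is off the hook and the keeper has sprung shut (horizontal distance between bracket and stand above 0.08 m and value of joint keeper below 0.05 rad), for 0.1 s.
At the end, for the whole second after the job is handed in: The bracket's foot lies home in the T pocket (origin within 6 mm of the pocket's point sideways and 3 mm in height, upright within 0.05 rad, turned with the pocket within 0.12 rad), at rest and released; the keeper is shut (under 0.05 rad) (horizontal distance between bracket and pocket below 0.006 m and z of bracket in the frame of pocket between -0.003 and 0.003 m and angle between the z axis of bracket and the z axis of pocket, either way round below 0.05 rad and angle between the x axis of bracket and the x axis of pocket, either way round below 0.12 rad and angle between bracket's own z axis and vertical below 0.1 rad and linear speed of bracket below 0.02 m/s and value of joint keeper below 0.05 rad); the robot touches nothing.
It fails at once if the bracket strains the hook or its stand with over 55 N (contact force between bracket and stand above 55 N).
It fails at once if the bracket is dropped (falls or is thrown at over 0.45 m/s with no finger on it) (contact force between the fingers and bracket below 0.05 N and linear speed of bracket above 0.45 m/s).
It fails at once if wrench, tin or bearing ring moved by more than 30 mm (distance of any of wrench, tin, bearing from where it was at the start of the episode above 0.03 m).
It also fails if it takes over 58 s, if anything falls off the work surface, if the arm or the gripper's body presses on something with over 40 N, if the wrist force passes 120 N, or if a joint passes its speed limit or range.

ROBOT

A 6-joint arm with a two-finger parallel gripper is mounted at the origin on the work surface. World frame = base frame: x ahead of the robot, y to its left, z up, the work surface at z = 0. Lengths are in mm, angles in rad, forces in N, time in s.
With the tool pointing down it reaches from about 350 to 775 mm from the base axis. Payload 7.3 kg.
Tool frame: the origin (TCP) lies at the very end of the fingers, on their centre line; the grasp point (between the pads) lies 19 mm behind it; z points along the fingers, y is the direction in which the jaws open and shut (so a half turn about z gives the same grasp; the last joint's range is limited). The gripper opens to 92 mm and grips with 3 to 60 N. Pads are 19 mm wide; open, the fingers measure 130 mm over their backs; the gripper's body (75 mm by 190 mm) begins 47 mm behind the grasp point.
Start: joints at [1.008, 0.342, 1.524, -0, 1.275, -0.146], TCP at [212.528, 480.082, 203.141] pointing down, gripper open.
Joint ranges: [-2.53, 2.53], [-0.77, 2.02], [0.04, 2.7], [-1, 4.14], [0.28, 2.66], [-3.11, 3.11]. Speed limits (rad/s): [2.57, 2.57, 3.14, 3.14, 3.14, 3.14].

INTERFACE

Orientations are given as [roll, pitch, yaw] about the fixed x, y, z axes, in that order (R = Rz(yaw) Ry(pitch) Rx(roll)).
In Python, from plant import bot gives the robot as it stands.
- The arm moves only by the tool arm_command, never from a script. Its argument "targets" is a list of rows, each an object of numbers: "x", "y", "z": the shift along the world's x, y, z in cm; "roll": the turn about the world's z in rad. In form: [{"x": .., "y": .., "z": .., "roll": ..}, ...]. A call has 1 to 8 rows; each row is the pose to reach, as a shift and turn from the pose commanded when the call began; what a row does not reach only later rows make up. A row lasts 1/12 s, in which the tool goes at most 41.7 mm and 7.16 degrees, less where a joint would pass 70% of its speed; a pose out of reach is approached as far as the arm can. A call with a gripper value outside its range is refused whole. "fingers" is the opening, from 0 (shut) to 1 (fully open), set as the call begins (left out, the last holds). The fingers move at their own pace and stop on an object; the grip force is fixed at half the most. Time passes only in rows, so rows that repeat a pose let the fingers close. It gives the time, the measured TCP pose, the force and the opening at its end, in the units of the state.
- bot.get_obs(): the state, without advancing time (a new reading comes with each control period).
- bot.capture(name): name is "scene" or "top" or "wrist"; returns a dict with "img" (400x640x3 uint8, blue, green, red), "fx", "fy", "cx", "cy" (pixels), "k1" (the pictures are not rectified: a ray, as slopes to the right and down, at radius r is drawn at 1 + k1 r^2 times it, then the intrinsics apply), "position" and "rotation" of the camera in the world; the wrist camera has in their place "hand_eye" (4x4, takes a point from camera to tool coordinates, whose origin is the TCP and whose axes are the flange's). Camera axes: x right, y down, z forward; pixel columns grow to the right and rows downward; lengths in mm; the calibration is good to about 2 mm. A picture is of the moment at which its call begins: read the wrist's pose just before it. There is no depth.
- bot.close_job(): hands the job in, once; it reports no verdict.
The state is a dict: "time": time; "joint_positions": joint angles; "dq": joint speeds; "tau": joint torques, N m; "tool_pos": TCP position; "tcp_rot": TCP orientation; "contact_force": force on the tool from outside, world axes, zero at the start; "moment": the same for the moment, N m; "grip_width": finger opening in mm.
Only numpy, scipy, OpenCV 4.12 (cv2) and the standard library are available. Lean on these libraries where they do the work, as an engineer would, in place of code of your own. Each camera call takes 0.05 s, during which the arm holds its last target.

## Working session

There is one attempt and no reset: what is moved stays moved. The work goes in short steps, Python scripts to look and compute and a tool call to move; the robot and the scene stay as the last step left them, time stands still between calls to the robot, and variables do not carry over. Pictures are saved under pics/ and viewed, and the job is handed in when it is done.

Besides the shell and the picture viewer there is one more tool, called as name([rows], argument=value, ...), one row to a line, values as JSON. arm_command: Moves the arm, as the interface text tells. Its arguments: {"type":"object","properties":{"targets":{"type":"array","items":{"type":"object","properties":{"x":{"type":"number"},"y":{"type":"number"},"z":{"type":"number"},"roll":{"type":"number"}}}},"fingers":{"type":"number"}},"required":["targets"]}

```bash
ls; mkdir -p pics
cat > h.py <<'E'
import sys; sys.path.insert(0,'.')
import numpy as np, cv2
from scipy.spatial.transform import Rotation as R
def save(c,n): cv2.imwrite('pics/'+n+'.png',c['img'])
E
python3 - <<'E'
from h import *
from plant import bot
o=bot.get_obs(); print(o)
for n in ['scene','top','wrist']:
    c=bot.capture(n); save(c,n+'0')
    print(n,{k:v for k,v in c.items() if k!='img'})
    np.save('pics/%s0.npy'%n,c,allow_pickle=True)
E
```

```text
pics
{'time': 0.0, 'joint_positions': array([ 1.00800717e+00,  3.42736372e-01,  1.52499894e+00,  6.40669844e-06,
        1.27540936e+00, -1.46031938e-01]), 'dq': array([ 0.0006054 , -0.00021595,  0.00101332,  0.00052076,  0.00104064,
        0.00030534]), 'tau': array([ 1.79928534e-04, -4.31236553e+01, -2.44225860e+01,  7.17364834e-02,
        5.58151701e-02, -1.13323679e-04]), 'tool_pos': array([212.27525771, 479.69170961, 202.44422053]), 'tcp_rot': array([-3.14005804e+00, -2.31901667e-04,  2.72483339e+00]), 'contact_force': array([-0.33243728, -0.14814192, -0.43432487]), 'moment': array([ 0.03419215, -0.00588097, -0.02073767]), 'grip_width': 91.57251895239423}
scene {'fx': 374.6557854319868, 'fy': 374.6557854319868, 'cx': 317.92207356667814, 'cy': 199.5466711493051, 'k1': 0.029453950146542604, 'position': array([1242.81463092, -475.05388964,  814.47791257]), 'rotation': array([-2.23565886, -0.02082599,  0.89866969])}
top {'fx': 473.73631207927633, 'fy': 473.73631207927633, 'cx': 322.26635766720847, 'cy': 194.89990177882194, 'k1': -0.0048349631833676295, 'position': array([ 439.32833156,   78.34020611, 1378.98990005]), 'rotation': array([-3.03275803, -0.01305311, -1.57521628])}
wrist {'fx': 281.57904644684476, 'fy': 281.57904644684476, 'cx': 321.7781998947079, 'cy': 199.69215083675886, 'k1': 0.0002170036216327821, 'hand_eye': array([[-6.58341846e-04, -9.60567957e-01, -2.78044540e-01,
         7.68191318e+01],
       [ 9.99999546e-01, -4.40864432e-04, -8.44689488e-04,
         2.91121822e-01],
       [ 6.88801708e-04, -2.78044970e-01,  9.60567811e-01,
        -1.81747355e+02],
       [ 0.00000000e+00,  0.00000000e+00,  0.00000000e+00,
         1.00000000e+00]])}
```

View pics/scene0.png

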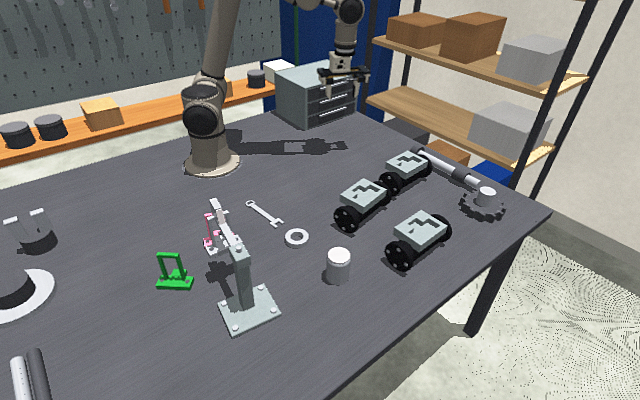

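View pics/top0.png

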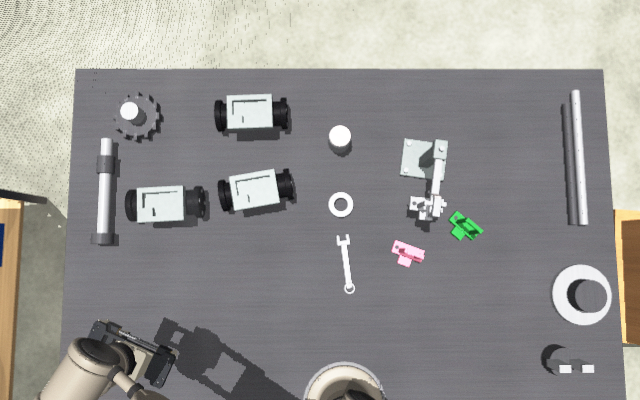

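View pics/wrist0.png

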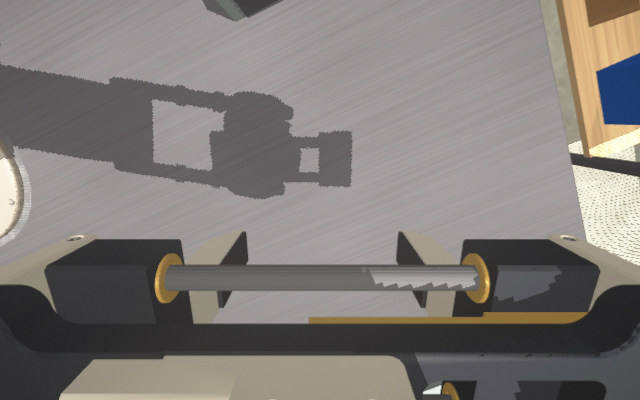

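```bash
cat >> h.py <<'E'
def cam(c,obs=None):
    if 'position' in c:
        return np.array(c['position'],float), R.from_euler('xyz',c['rotation']).as_matrix()
    Rt=R.from_euler('xyz',obs['tcp_rot']).as_matrix(); H=np.array(c['hand_eye'])
    return np.array(obs['tool_pos'])+Rt@H[:3,3], Rt@H[:3,:3]
def KD(c):
    return np.array([[c['fx'],0,c['cx']],[0,c['fy'],c['cy']],[0,0,1.]]), np.array([c['k1'],0,0,0.])
def plane(c,px,z,obs=None):
    p,M=cam(c,obs);K,D=KD(c)
    n=cv2.undistortPoints(np.array(px,float).reshape(-1,1,2),K,D).reshape(-1,2)
    d=(M@np.c_[n,np.ones(len(n))].T).T
    return p+d*((z-p[2])/d[:,2])[:,None]
def proj(c,P,obs=None):
    p,M=cam(c,obs);K,D=KD(c); rv,_=cv2.Rodrigues(M.T)
    return cv2.projectPoints(np.array(P,float).reshape(-1,1,3),rv,-M.T@p,K,D)[0].reshape(-1,2)
def tri(views):
    A=np.zeros((3,3));b=np.zeros(3);L=[]
    for c,px,o in views:
        p,_=cam(c,o);q=plane(c,[px],0.,o)[0];d=(q-p)/np.linalg.norm(q-p);N=np.eye(3)-np.outer(d,d);A+=N;b+=N@p;L.append((p,N))
    X=np.linalg.solve(A,b);return X,[np.linalg.norm(N@(X-p)) for p,N in L]
def load(n): return np.load('pics/%s.npy'%n,allow_pickle=True).item()
def crop(c,x0,y0,x1,y1,s,n): cv2.imwrite('pics/'+n+'.png',cv2.resize(c['img'][y0:y1,x0:x1],None,fx=s,fy=s,interpolation=cv2.INTER_CUBIC))
E
python3 - <<'E'
from h import *
t=load('top0');s=load('scene0')
for n,px,z in [('axA',(162,204),101),('axB',(256,190),101),('axC',(252,114),101),('tin',(340,137),90),('ring',(341,204),20)]:
    X=plane(t,[px],z)[0];print(n,X.round(),np.hypot(*X[:2]).round(),proj(s,X).round())
crop(t,380,120,500,280,4,'t_hook0'); crop(s,170,180,300,340,4,'s_hook0'); crop(t,110,80,310,230,4,'t_ax0'); crop(s,320,140,450,280,4,'s_ax0')
E
```

```text
axA [556. 494. 101.] 743.0 [[406. 161.]]
axB [593. 241. 101.] 640.0 [[362. 192.]]
axC [804. 254. 101.] 843.0 [[417. 226.]]
tin [742.  11.  90.] 742.0 [[338. 253.]]
ring [561.   6.  20.] 561.0 [[297. 236.]]
```

View pics/t_hook0.png

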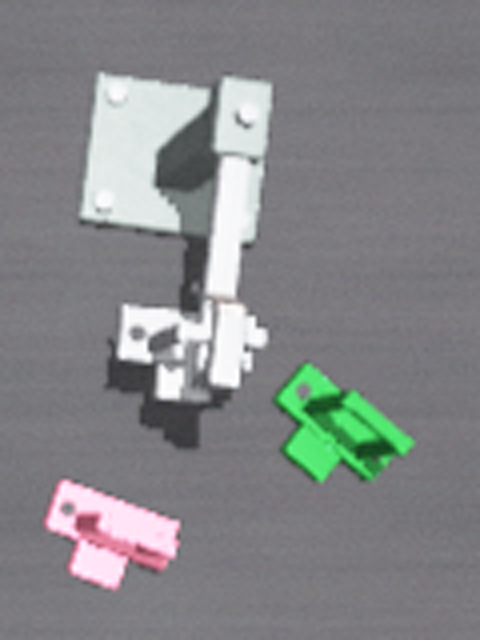

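View pics/s_hook0.png

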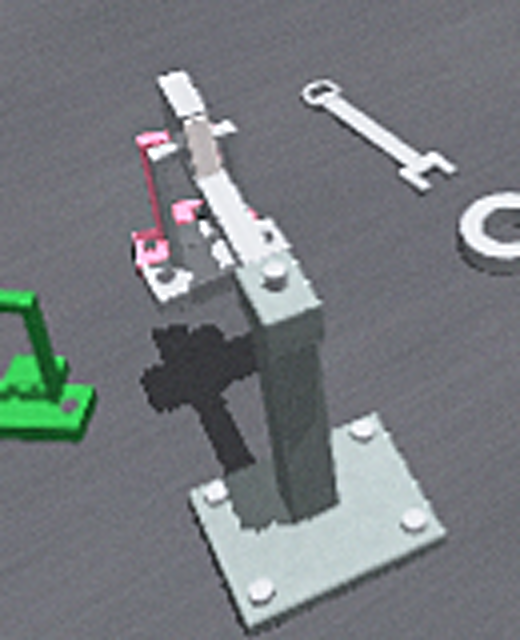

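View pics/t_ax0.png

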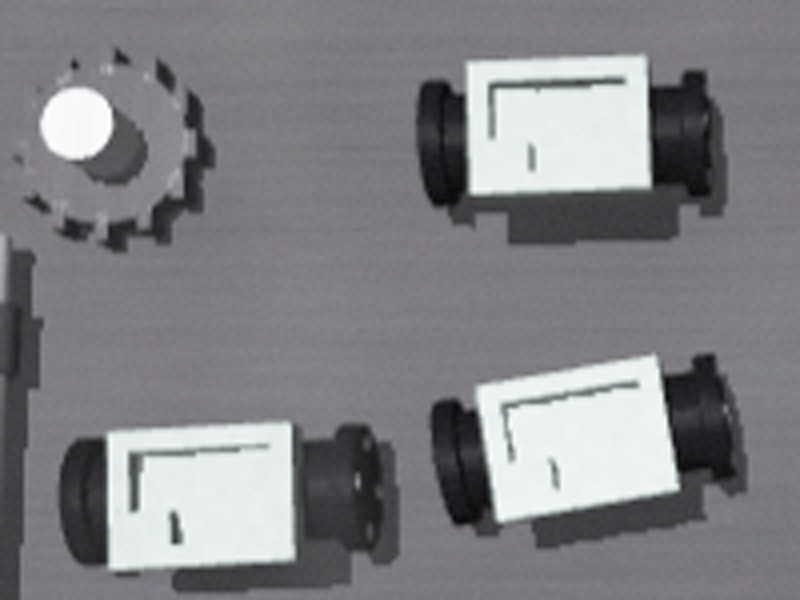

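Run:
```python
from h import *
t=load('top0');s=load('scene0')
g=cv2.cvtColor(t['img'],cv2.COLOR_BGR2GRAY)
m=((g>195)*255).astype('uint8'); m[:, :200]=0;m[:,310:]=0;m[:150]=0;m[240:]=0
cs,_=cv2.findContours(m,cv2.RETR_EXTERNAL,cv2.CHAIN_APPROX_NONE)
c=max(cs,key=cv2.contourArea)
W=plane(t,c.reshape(-1,2),101.)[:,:2]
r=cv2.minAreaRect(W.astype('float32'));print(r, cv2.boxPoints(r))
# stand baseplate corners top crop -> px/4+offset
bp=np.array([(100,72),(80,220),(255,243),])/4+[380,120]
print(plane(t,bp,10.).round())
hh=np.array([(240,150),(228,385),(120,305),(118,358),(158,400),(200,402)])/4+[380,120]
print('hookline z~230',plane(t,hh[:2],230.).round(),'foot z~114',plane(t,hh[2:],114.).round())
print('post top', plane(t,np.array([(218,80),(272,84),(268,158),(215,152),(245,115)])/4+[380,120],222).round())
```

```text
((595.7100219726562, 246.99826049804688), (93.06068420410156, 123.89835357666016), 10.02123737335205) [[539.1096  299.9054 ]
 [560.66956 177.89734]
 [652.3104  194.09113]
 [630.7505  316.09918]]
[[ 757. -185.   10.]
 [ 647. -168.   10.]
 [ 629. -296.   10.]]
hookline z~230 [[ 657. -228.  230.]
 [ 512. -217.  230.]] foot z~114 [[ 573. -175.  114.]
 [ 537. -173.  114.]
 [ 509. -199.  114.]
 [ 508. -227.  114.]]
post top [[ 703. -218.  222.]
 [ 700. -252.  222.]
 [ 653. -248.  222.]
 [ 657. -215.  222.]
 [ 681. -234.  222.]]
```

arm_command([
  {"x": 3.5,"y": -2.1,"z": 0.4,"roll": 0.1},
  {"x": 7,"y": -4.2,"z": 0.8,"roll": 0.2},
  {"x": 10.5,"y": -6.3,"z": 1.2,"roll": 0.3},
  {"x": 14,"y": -8.4,"z": 1.6,"roll": 0.4},
  {"x": 17.5,"y": -10.5,"z": 2,"roll": 0.5},
  {"x": 21,"y": -12.6,"z": 2.4,"roll": 0.59},
  {"x": 24.5,"y": -14.7,"z": 2.7,"roll": 0.59},
  {"x": 28,"y": -16.8,"z": 2.7,"roll": 0.59},
], fingers=1)

```text
time: 0.82
tool_pos: [494.2, 310.8, 230.7]
tcp_rot: [3.141, 0.001, -2.968]
contact_force: [0.3, 1.3, 0.0]
grip_width: 91.5
```

arm_command([
  {"x": 3.5,"y": -2.1},
  {"x": 7,"y": -4.2},
  {"x": 9.4,"y": -6.4},
  {"x": 9.4,"y": -6.4},
  {"x": 9.4,"y": -6.4},
  {"x": 9.4,"y": -6.4},
])

```text
$.targets[0]: bad value
```

Run:
```python
from h import *
from plant import bot
o=bot.get_obs(); c=bot.capture('wrist'); c['obs']=o; np.save('pics/w1.npy',c,allow_pickle=True); save(c,'w1')
print(o['time'],o['tool_pos'],o['tcp_rot'],o['joint_positions'])
```

```text
0.8167 [494.20235201 310.76958818 230.66845506] [ 3.14119777e+00  7.63887760e-04 -2.96807036e+00] [ 4.29993224e-01  4.32638783e-01  1.30831969e+00  1.90979079e-04
  1.39979512e+00 -1.31435797e+00]
```

View pics/w1.png

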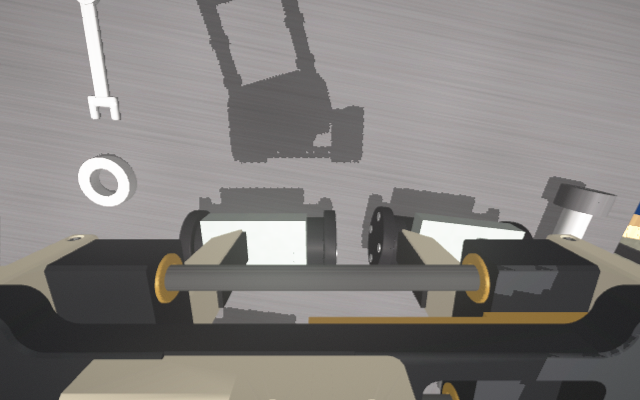

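arm_command([
  {"x": 3.5,"y": -2.1,"z": 0,"roll": 0},
  {"x": 7,"y": -4.2,"z": 0,"roll": 0},
  {"x": 10.5,"y": -6.4,"z": 0,"roll": 0},
  {"x": 13,"y": -6.4,"z": -2,"roll": 0},
  {"x": 13,"y": -6.4,"z": -3,"roll": 0},
  {"x": 13,"y": -6.4,"z": -3,"roll": 0},
  {"x": 13,"y": -6.4,"z": -3,"roll": 0},
])

```text
time: 1.45
tool_pos: [621.3, 248.3, 199.1]
tcp_rot: [3.141, -0.003, -2.968]
contact_force: [-0.6, 0.2, 1.0]
grip_width: 92.1
```

Run:
```python
from h import *
from plant import bot
o=bot.get_obs(); c=bot.capture('wrist'); c['obs']=o; np.save('pics/w2.npy',c,allow_pickle=True); save(c,'w2')
print(o['time'],o['tool_pos'],o['tcp_rot'],o['joint_positions'])
```

```text
1.45 [621.33651205 248.34552041 199.07163972] [ 3.14147788e+00 -3.06314460e-03 -2.96814416e+00] [ 2.65612644e-01  6.22026926e-01  1.07396764e+00  3.99177185e-04
  1.44863768e+00 -1.47868125e+00]
```

View pics/w2.png

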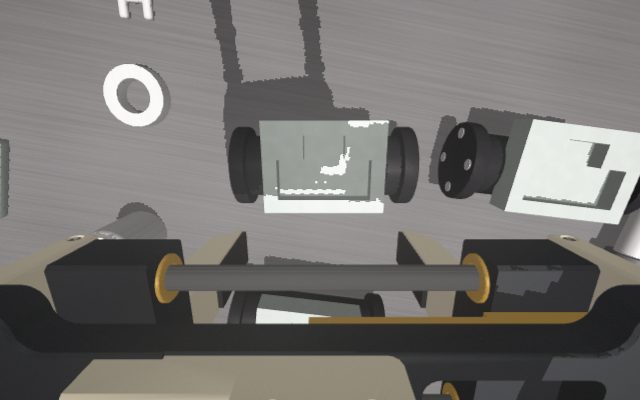

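Run:
```python
from h import *
c=load('w2');o=c['obs']
crop(c,220,100,440,230,3.6,'w2c')
hsv=cv2.cvtColor(c['img'],cv2.COLOR_BGR2HSV); print(hsv[150,350],hsv[90,350],hsv[205,300],hsv[100,290],c['img'][150,350],c['img'][90,240])
P=plane(c,[(261,121),(388,121),(383.5,212.5),(264.5,212.5)],101.,o)[:,:2]; print(P, P.mean(0), np.linalg.norm(P-np.roll(P,1,0),axis=1))
```

```text
[ 55  10 159] [  0   5 143] [ 54   5 245] [ 0  3 90] [153 159 154] [84 84 87]
[[558.0996432  179.26943823]
 [537.18486897 299.10520864]
 [627.94677566 316.21925558]
 [649.39279955 193.36356408]] [593.15602184 246.98936663] [ 92.37469772 121.64719335  92.36132475 124.71348314]
```

View pics/w2c.png

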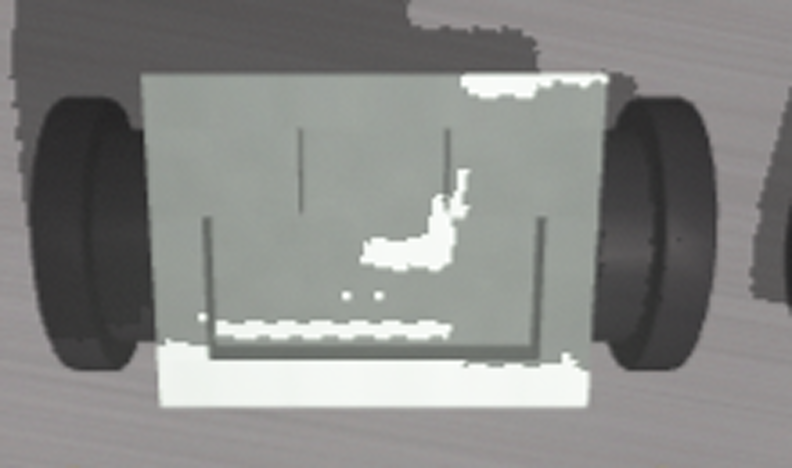

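arm_command([
  {"x": 0,"y": 0,"z": 4,"roll": 0},
  {"x": 0,"y": -1.5,"z": 7.5,"roll": 0},
  {"x": -0.5,"y": -4.5,"z": 10,"roll": -0.05},
  {"x": -1,"y": -8.5,"z": 11,"roll": -0.1},
  {"x": -1.5,"y": -12.5,"z": 11,"roll": -0.15},
  {"x": -2,"y": -16.5,"z": 11,"roll": -0.2},
  {"x": -2.5,"y": -20.5,"z": 11,"roll": -0.25},
  {"x": -3,"y": -24.5,"z": 11,"roll": -0.25},
])

```text
time: 2.17
tool_pos: [591.3, 2.7, 312.4]
tcp_rot: [3.142, 0.003, 3.064]
contact_force: [0.6, 0.1, -0.2]
grip_width: 91.7
```

arm_command([
  {"x": -0.5,"y": -4,"z": 0,"roll": 0},
  {"x": -1,"y": -8,"z": 0,"roll": 0},
  {"x": -1.5,"y": -12,"z": 0,"roll": 0},
  {"x": -2,"y": -16,"z": 0,"roll": 0},
  {"x": -2.5,"y": -20,"z": 0,"roll": 0},
  {"x": -2.5,"y": -21.5,"z": 0,"roll": 0},
  {"x": -2.5,"y": -21.5,"z": 0,"roll": 0},
  {"x": -2.5,"y": -21.5,"z": 0,"roll": 0},
])

```text
time: 2.83
tool_pos: [567.4, -211.3, 311.3]
tcp_rot: [3.141, 0.002, 3.064]
contact_force: [-0.5, -0.1, 0.2]
grip_width: 91.6
```

Run:
```python
from h import *
from plant import bot
o=bot.get_obs(); c=bot.capture('wrist'); c['obs']=o; np.save('pics/w3.npy',c,allow_pickle=True); save(c,'w3')
print(o['time'],o['tool_pos'],o['tcp_rot'],o['joint_positions'])
```

```text
2.8333 [ 567.38064114 -211.32056801  311.29323562] [3.14147783e+00 1.54427465e-03 3.06430953e+00] [-4.83462900e-01  4.46531934e-01  1.07170481e+00  7.16565294e-04
  1.62198264e+00 -1.97693903e+00]
```

View pics/w3.png

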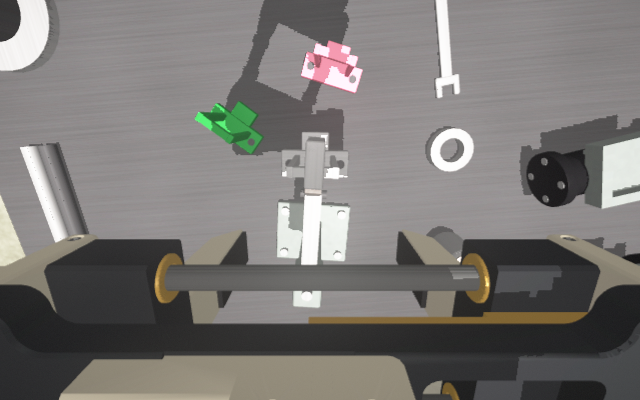

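Run:
```python
from h import *
c=load('w3')
crop(c,265,120,365,230,6,'w3a')
crop(c,265,120,365,320,3,'w3b')
```

```text
(no output)
```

View pics/w3a.png

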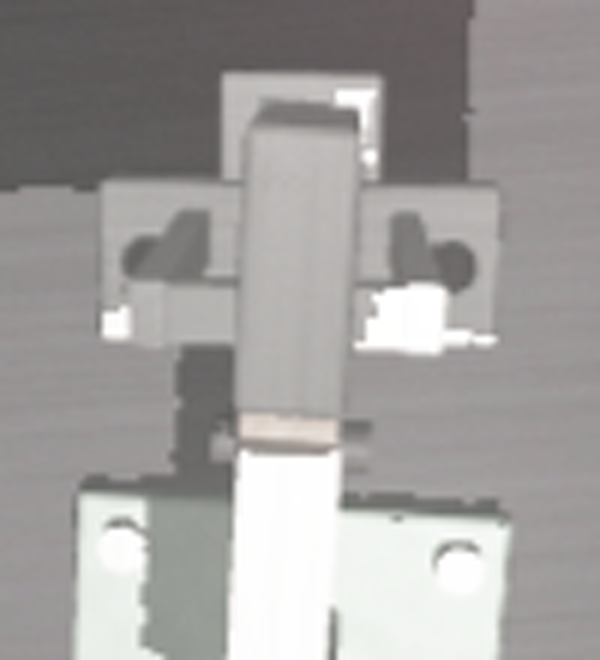

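View pics/w3b.png

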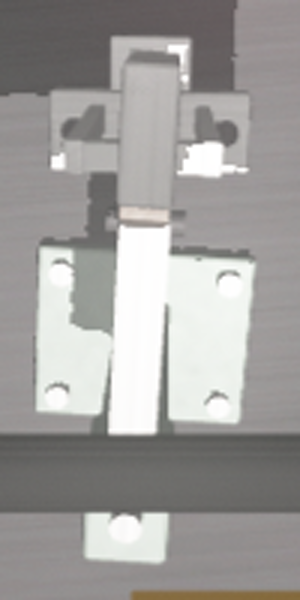

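Run:
```python
from h import *
c=load('w3');o=c['obs']
f=lambda L,z:plane(c,np.array(L)/6+[265,120],z,o)
g=lambda a,b:np.arctan2(*(lambda d:(-d[0],d[1]))(b-a)) # yaw of a y-axis a->b
B=f([(133,283),(133,345),(445,287),(445,353)],210.); l=B[:2].mean(0);r=B[2:].mean(0)
print('bail',(l+r)/2,np.linalg.norm(l-r),'yaw',g(*( (l,r) if r[1]>l[1] else (r,l))), np.linalg.norm(B[0]-B[1]))
T=f([(222,73),(383,75),(103,182),(498,186)],114.);print(T.round(1),'tongue w',np.linalg.norm(T[0]-T[1]),'cross',np.linalg.norm(T[2]-T[3]),'yaw',g(T[0],T[1]),g(T[2],T[3]))
H=f([(248,128),(358,130),(240,410),(338,415)],238.);print('lip',H.round(1), 'w',np.linalg.norm(H[0]-H[1]),'yaw',np.arctan2(*( (H[2]+H[3]-H[0]-H[1])[[1,0]])))
PB=f([(80,492),(510,518)],10.);print('plate',PB.round(1),np.linalg.norm(PB[0]-PB[1]),g(PB[0],PB[1]))
pt=plane(c,np.array([(85,514),(168,514),(165,562),(84,560)])/3+[265,120],222,o);print('post',pt.round(1))
pl=plane(c,np.array([(39,244),(255,260),(238,422),(36,410)])/3+[265,120],10,o);print('plate',pl.round(1))
```

```text
bail [ 543.76823155 -217.60627748  210.        ] 52.948919750826256 yaw -0.09743879439847422 10.65773644524929
[[ 506.8 -232.   114. ]
 [ 509.9 -196.9  114. ]
 [ 528.2 -260.6  114. ]
 [ 535.9 -173.1  114. ]] tongue w 35.160012807672175 cross 87.8165241392027 yaw -0.09002002638398207 -0.087943053031798
lip [[ 509.7 -219.9  238. ]
 [ 511.3 -203.7  238. ]
 [ 552.5 -225.2  238. ]
 [ 554.5 -210.1  238. ]] w 16.306501021404944 yaw -0.134335669175717
plate [[ 629.1 -293.6   10. ]
 [ 647.2 -166.1   10. ]] 128.800283821842 -0.14105430843378614
post [[ 672.2 -250.4  222. ]
 [ 674.6 -219.9  222. ]
 [ 695.2 -222.7  222. ]
 [ 691.9 -252.9  222. ]]
plate [[ 627.8 -294.    10. ]
 [ 647.8 -166.1   10. ]
 [ 754.8 -182.2   10. ]
 [ 736.5 -309.2   10. ]]
```

arm_command([
  {"x": -2.4,"y": -0.6,"z": -2,"roll": -0.02},
  {"x": -2.4,"y": -0.6,"z": -5,"roll": -0.02},
  {"x": -2.4,"y": -0.6,"z": -8,"roll": -0.02},
  {"x": -2.4,"y": -0.6,"z": -10,"roll": -0.02},
  {"x": -2.4,"y": -0.6,"z": -11,"roll": -0.02},
  {"x": -2.4,"y": -0.6,"z": -12,"roll": -0.02},
  {"x": -2.4,"y": -0.6,"z": -12.3,"roll": -0.02},
  {"x": -2.4,"y": -0.6,"z": -12.3,"roll": -0.02},
])

```text
time: 3.55
tool_pos: [543.9, -217.2, 187.5]
tcp_rot: [3.142, 0.0, 3.046]
contact_force: [-0.3, 0.1, 0.6]
grip_width: 91.8
```

Run:
```python
from h import *
from plant import bot
o=bot.get_obs(); c=bot.capture('wrist'); c['obs']=o; np.save('pics/w4.npy',c,allow_pickle=True); save(c,'w4')
print(o['time'],o['tool_pos'],o['tcp_rot'],o['contact_force'])
for n in['scene']:
    c=bot.capture(n); np.save('pics/s4.npy',c,allow_pickle=True); crop(c,170,160,310,290,5,'s4')
```

```text
3.55 [ 543.94940294 -217.2375401   187.45153134] [3.14155077e+00 4.07994666e-04 3.04591938e+00] [-0.31327483  0.07548571  0.55128865]
```

View pics/w4.png

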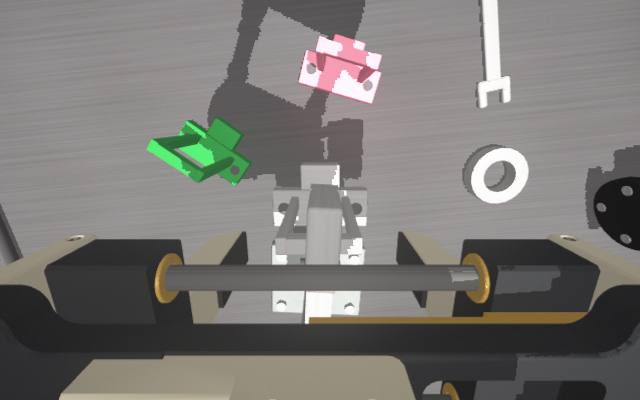

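View pics/s4.png

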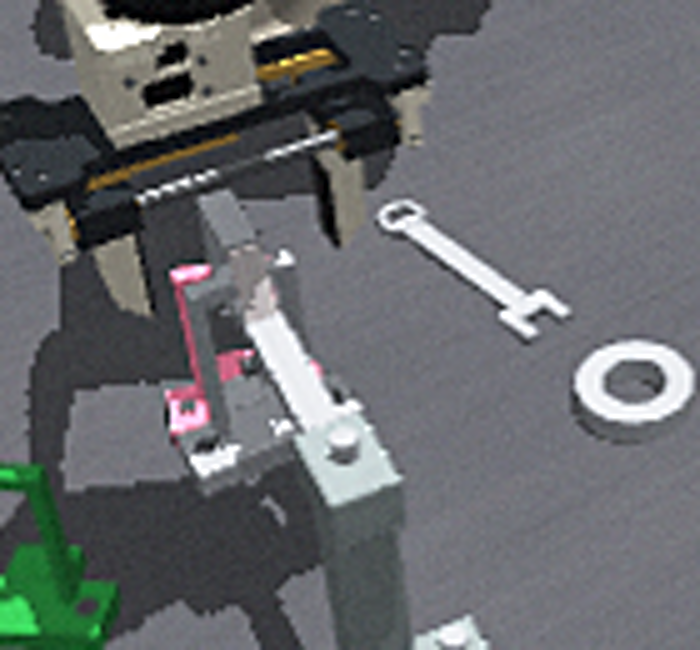

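Run:
```python
from h import *
c=load('w4');o=c['obs']
crop(c,250,150,390,270,5,'w4c')
p=o['tool_pos']
for dz,dx in [(19,0),(24,0),(19,-5),(19,5),(24,5),(24,-5)]:
    M=R.from_euler('xyz',o['tcp_rot']).as_matrix()
    for dy in(-27,27): print(dz,dx,dy,proj(c,p+M@np.array([dx,dy,-dz]),o).round(1), ((proj(c,p+M@np.array([dx,dy,-dz]),o)-[250,150])*5).round())
```

```text
19 0 -27 [[277.9 244.7]] [[140. 474.]]
19 0 27 [[363.5 244.7]] [[568. 473.]]
24 0 -27 [[276.7 248.2]] [[134. 491.]]
24 0 27 [[364.7 248.2]] [[573. 491.]]
19 -5 -27 [[278.3 251.9]] [[141. 510.]]
19 -5 27 [[363.2 251.9]] [[566. 510.]]
19 5 -27 [[277.6 237.4]] [[138. 437.]]
19 5 27 [[363.9 237.4]] [[569. 437.]]
24 5 -27 [[276.3 240.8]] [[132. 454.]]
24 5 27 [[365.  240.7]] [[575. 454.]]
24 -5 -27 [[277.1 255.6]] [[135. 528.]]
24 -5 27 [[364.4 255.6]] [[572. 528.]]
```

View pics/w4c.png

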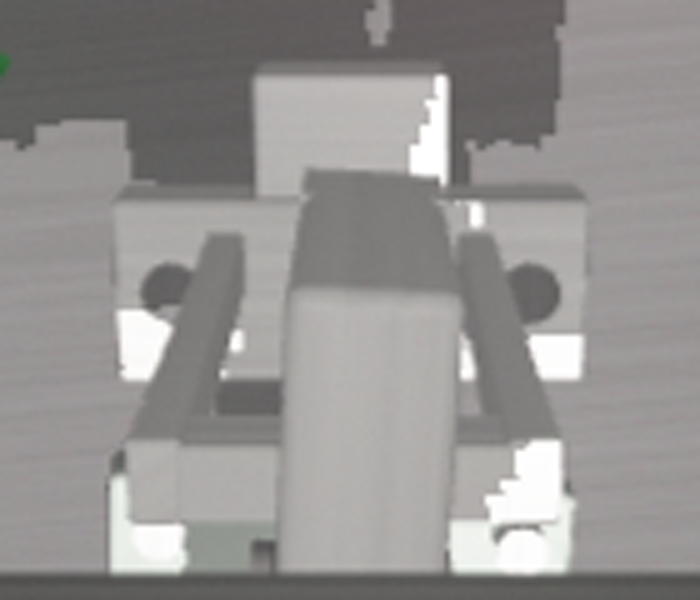

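arm_command([
  {"x": -0.1,"y": -0.1,"z": 0,"roll": -0.01},
  {"x": -0.1,"y": -0.1,"z": 0,"roll": -0.01},
])

```text
time: 3.82
tool_pos: [542.8, -219.3, 188.1]
tcp_rot: [-3.141, 0.002, 3.034]
contact_force: [0.2, -0.0, 0.6]
grip_width: 91.7
```

arm_command([
  {"x": 0,"y": 0,"z": 0,"roll": 0},
  {"x": 0,"y": 0,"z": 0,"roll": 0},
  {"x": 0,"y": 0,"z": 0,"roll": 0},
  {"x": 0,"y": 0,"z": 0,"roll": 0},
  {"x": 0,"y": 0,"z": 0,"roll": 0},
  {"x": 0,"y": 0,"z": 0,"roll": 0},
  {"x": 0,"y": 0,"z": 0,"roll": 0},
  {"x": 0,"y": 0,"z": 0,"roll": 0},
], fingers=0)

```text
time: 4.48
tool_pos: [542.5, -218.9, 187.1]
tcp_rot: [3.141, -0.0, 3.035]
contact_force: [-0.3, 0.6, -0.5]
grip_width: 43.1
```

Run:
```python
from h import *
from plant import bot
o=bot.get_obs(); c=bot.capture('wrist'); c['obs']=o; np.save('pics/w5.npy',c,allow_pickle=True); save(c,'w5')
print(o['time'],o['tool_pos'],o['tcp_rot'],o['contact_force'],o['grip_width'])
c=bot.capture('scene'); crop(c,170,160,310,290,5,'s5')
print(bot.get_obs()['grip_width'])
```

```text
4.4833 [ 542.51406119 -218.88970999  187.09406811] [ 3.14143076e+00 -8.86954663e-05  3.03479942e+00] [-0.30264739  0.62548115 -0.53483894] 43.11616724048928
35.08986771798269
```

View pics/w5.png

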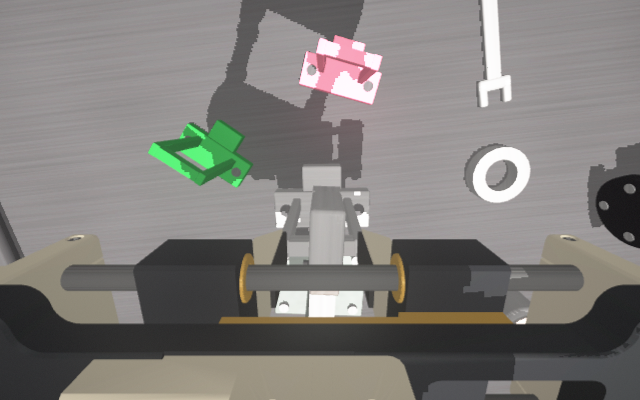

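View pics/s5.png

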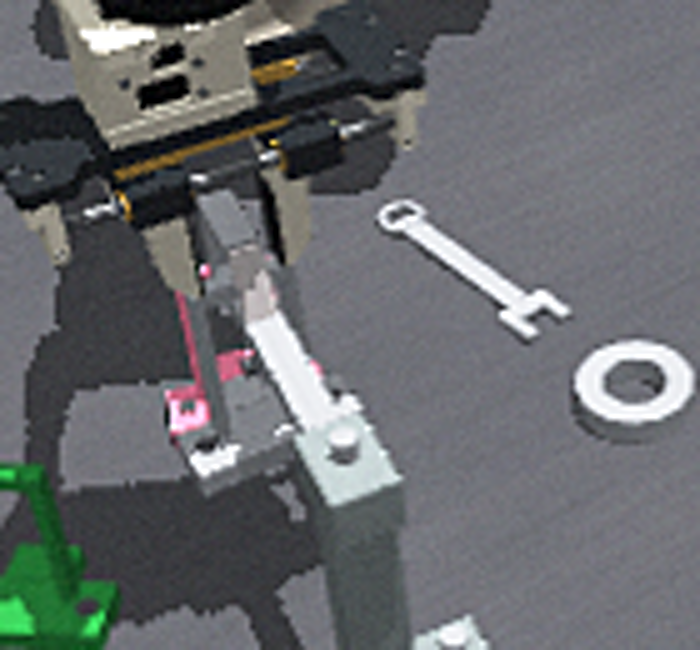

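arm_command([
  {"x": 0,"y": 0,"z": 0,"roll": 0},
  {"x": 0,"y": 0,"z": 0,"roll": 0},
  {"x": 0,"y": 0,"z": 0,"roll": 0},
  {"x": 0,"y": 0,"z": 0,"roll": 0},
  {"x": 0,"y": 0,"z": 0,"roll": 0},
  {"x": 0,"y": 0,"z": 0,"roll": 0},
], fingers=1)

```text
time: 5.08
tool_pos: [542.5, -218.9, 187.1]
tcp_rot: [3.142, 0.0, 3.035]
contact_force: [-0.7, 0.7, 0.8]
grip_width: 70.6
```

Run:
```python
from h import *
s=load('s4');c=load('w4');o=c['obs']
q=lambda P:((proj(s,P)-[170,160])*5).round()
p=o['tool_pos'];M=R.from_euler('xyz',o['tcp_rot']).as_matrix()
print('tips in s4 (open) expect',q([p+M@[0,-46,0],p+M@[0,46,0]]))
Mb=R.from_euler('z',-.095).as_matrix(); b=np.array([543.5,-218,0])
for z in (195,200,205,210): print(z,q([b+[0,0,z]+Mb@[0,27,0],b+[0,0,z]+Mb@[0,-27,0]]))
# triangulate corners: w4 crop -> right end
```

```text
tips in s4 (open) expect [[158. 336.]
 [334. 272.]]
195 [[295. 274.]
 [191. 311.]]
200 [[294. 266.]
 [190. 304.]]
205 [[293. 259.]
 [188. 296.]]
210 [[291. 251.]
 [186. 288.]]
```

Run:
```python
from h import *
s=load('s4');c=load('w4');o=c['obs']
p=o['tool_pos'];M=R.from_euler('xyz',o['tcp_rot']).as_matrix()
for y in(-46,-65,46,65):
  for x in (-9.5,9.5):
    P=p+M@[x,y,0]; print(y,x,'wrist',proj(c,P,o).round(0),'s4',((proj(s,P)-[170,160])*5).round())
crop(s,190,190,245,235,14,'s4z')
crop(c,190,220,450,320,3,'w4f')
```

```text
-46 -9.5 wrist [[256. 245.]] s4 [[164. 348.]]
-46 9.5 wrist [[254. 220.]] s4 [[151. 325.]]
-65 -9.5 wrist [[229. 245.]] s4 [[126. 362.]]
-65 9.5 wrist [[226. 220.]] s4 [[113. 339.]]
46 -9.5 wrist [[386. 245.]] s4 [[341. 283.]]
46 9.5 wrist [[388. 220.]] s4 [[326. 262.]]
65 -9.5 wrist [[413. 245.]] s4 [[376. 270.]]
65 9.5 wrist [[416. 220.]] s4 [[361. 250.]]
```

View pics/s4z.png

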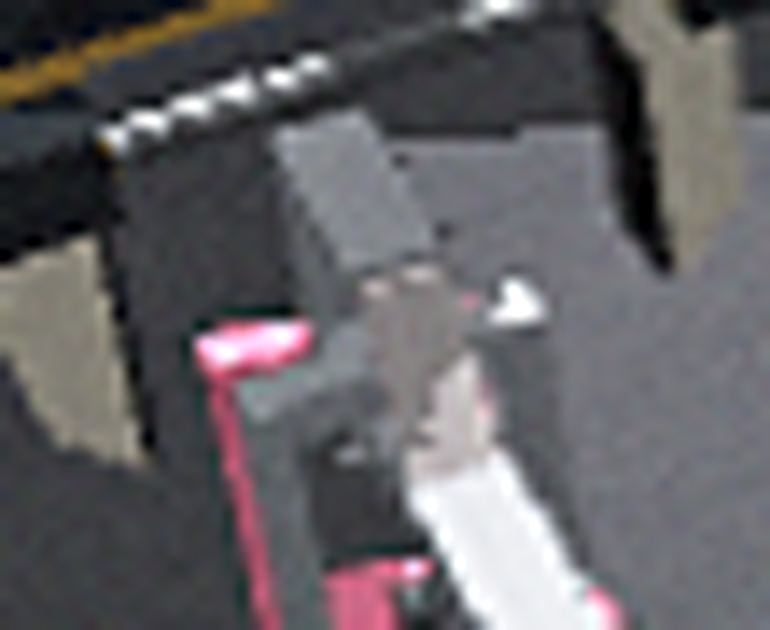

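View pics/w4f.png

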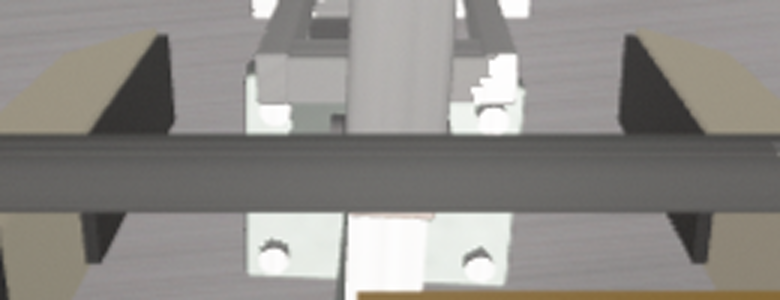

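arm_command([
  {"x": 0,"y": 0,"z": -0.6,"roll": 0},
  {"x": 0,"y": 0,"z": -1.2,"roll": 0},
  {"x": 0,"y": 0,"z": -1.2,"roll": 0},
])

```text
time: 5.33
tool_pos: [541.7, -218.5, 173.4]
tcp_rot: [3.14, -0.003, 3.035]
contact_force: [0.1, 0.1, -0.5]
grip_width: 89.3
```

Run:
```python
from h import *
from plant import bot
o=bot.get_obs(); c=bot.capture('wrist'); c['obs']=o; np.save('pics/w6.npy',c,allow_pickle=True); crop(c,190,150,450,320,3,'w6')
print(o['time'],o['tool_pos'],o['tcp_rot'],o['contact_force'],o['grip_width'])
s=bot.capture('scene'); np.save('pics/s6.npy',s,allow_pickle=True); crop(s,170,170,270,245,8,'s6')
p=o['tool_pos'];M=R.from_euler('xyz',o['tcp_rot']).as_matrix()
for z in (0,-20):
 for y in (-46,46):
  P=p+M@[-9.5,y,z]; print(z,y,((proj(s,P)-[170,170])*8).round(), ((proj(c,P,o)-[190,150])*3).round())
```

```text
5.3333 [ 541.72724393 -218.47441785  173.36540585] [ 3.14036885e+00 -2.63233016e-03  3.03479884e+00] [ 0.08364967  0.05494389 -0.54109706] 89.3357786546924
0 -46 [[263. 507.]] [[197. 286.]]
0 46 [[544. 405.]] [[588. 286.]]
-20 -46 [[252. 459.]] [[176. 327.]]
-20 46 [[537. 357.]] [[609. 327.]]
```

View pics/s6.png

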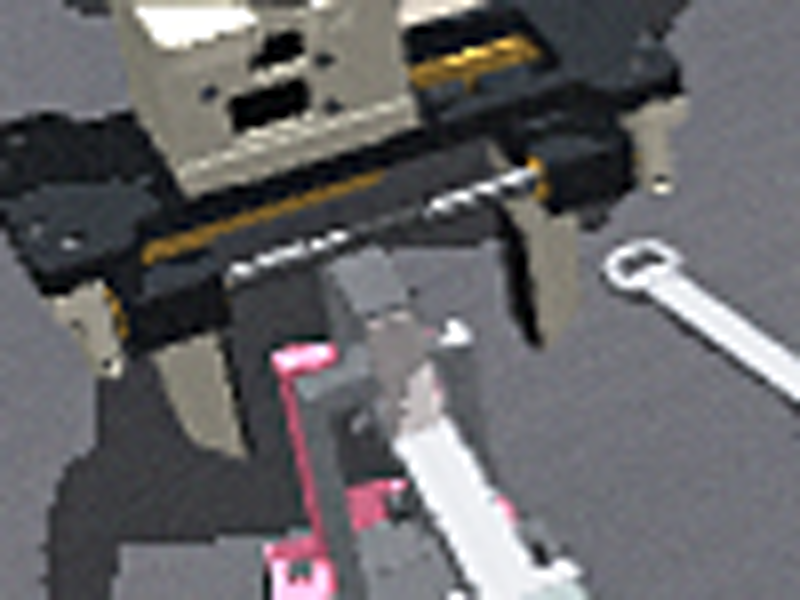

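View pics/w6.png

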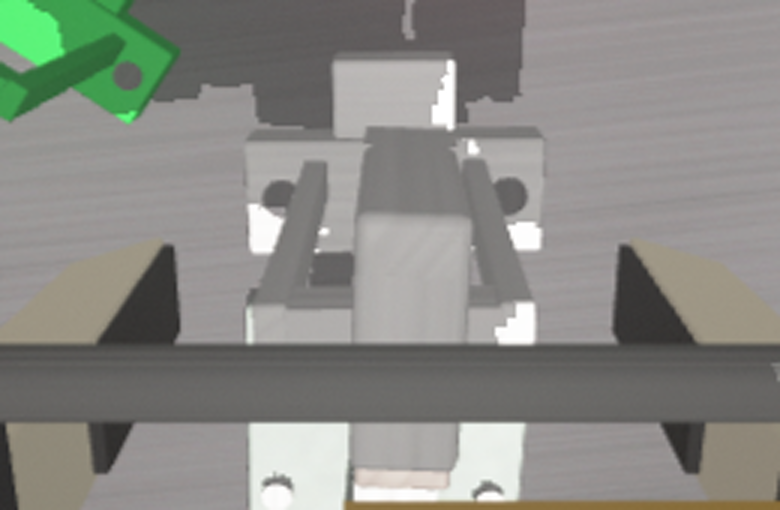

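arm_command([
  {"x": 0,"y": 0,"z": -0.3,"roll": 0},
  {"x": 0,"y": 0,"z": -0.6,"roll": 0},
  {"x": 0,"y": 0,"z": -0.6,"roll": 0},
])

```text
time: 5.68
tool_pos: [542.2, -218.8, 168.5]
tcp_rot: [3.141, -0.001, 3.035]
contact_force: [-0.5, 0.1, -0.2]
grip_width: 91.5
```

arm_command([
  {"x": 0,"y": 0,"z": 0,"roll": 0},
  {"x": 0,"y": 0,"z": 0,"roll": 0},
  {"x": 0,"y": 0,"z": 0,"roll": 0},
  {"x": 0,"y": 0,"z": 0,"roll": 0},
  {"x": 0,"y": 0,"z": 0,"roll": 0},
  {"x": 0,"y": 0,"z": 0,"roll": 0},
  {"x": 0,"y": 0,"z": 0,"roll": 0},
], fingers=0.4)

```text
time: 6.27
tool_pos: [542.5, -219.0, 169.2]
tcp_rot: [-3.142, 0.0, 3.035]
contact_force: [-0.2, -0.2, 0.1]
grip_width: 53.7
```

arm_command([
  {"x": 0,"y": 0,"z": 0,"roll": 0},
  {"x": 0,"y": 0,"z": 0,"roll": 0},
  {"x": 0,"y": 0,"z": 0,"roll": 0},
], fingers=0)

```text
time: 6.52
tool_pos: [542.6, -219.0, 169.2]
tcp_rot: [-3.142, 0.0, 3.035]
contact_force: [-0.2, -0.2, 0.6]
grip_width: 53.5
```

Run:
```python
from h import *
from plant import bot
o=bot.get_obs(); c=bot.capture('wrist'); c['obs']=o; np.save('pics/w7.npy',c,allow_pickle=True); crop(c,190,150,450,320,3,'w7')
print(o['time'],o['tool_pos'],o['tcp_rot'],o['contact_force'],o['grip_width'])
s=bot.capture('scene'); np.save('pics/s7.npy',s,allow_pickle=True); crop(s,170,170,270,270,6,'s7')
```

```text
6.5167 [ 542.55066412 -218.97109322  169.23181734] [-3.14154691e+00  1.40664721e-04  3.03481155e+00] [-0.20015804 -0.23331037  0.63751667] 53.471901345806614
```

View pics/s7.png

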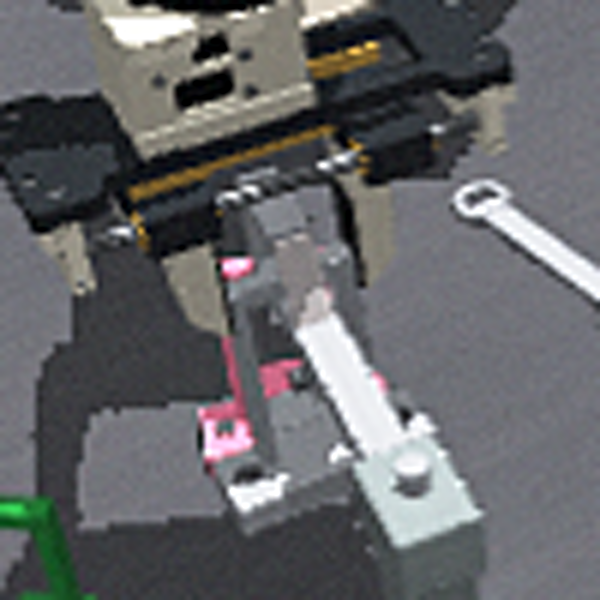

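View pics/w7.png

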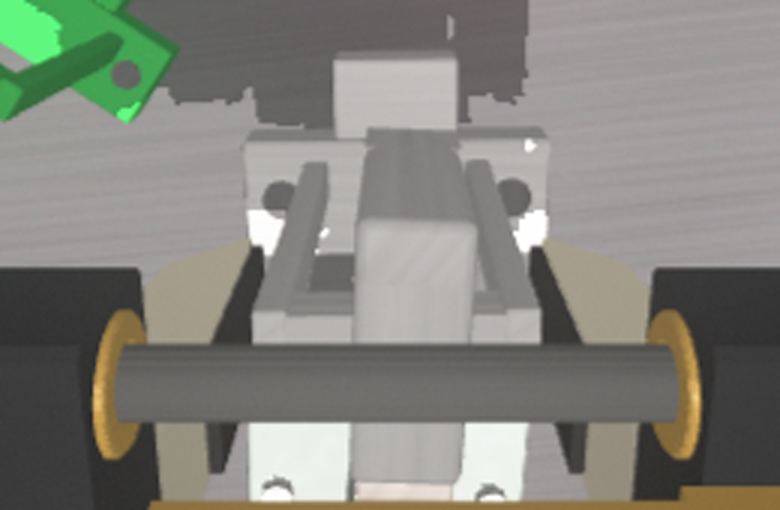

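arm_command([
  {"x": 0,"y": 0,"z": 0.1,"roll": -0.02},
  {"x": 0.3,"y": -0.04,"z": 0.1,"roll": -0.04},
  {"x": 0.6,"y": -0.09,"z": 0.1,"roll": -0.04},
  {"x": 0.9,"y": -0.13,"z": 0.1,"roll": -0.04},
  {"x": 1.2,"y": -0.17,"z": 0.1,"roll": -0.04},
  {"x": 1.2,"y": -0.17,"z": 0.1,"roll": -0.04},
])

```text
time: 7.12
tool_pos: [555.1, -220.7, 169.8]
tcp_rot: [3.141, 0.0, 2.995]
contact_force: [-0.2, 0.3, -4.5]
grip_width: 53.8
```

arm_command([
  {"x": 0.2,"y": -0.03,"z": 0,"roll": 0},
  {"x": 0.4,"y": -0.06,"z": 0,"roll": 0},
  {"x": 0.4,"y": -0.06,"z": 0,"roll": 0},
])

```text
time: 7.37
tool_pos: [557.9, -221.0, 169.8]
tcp_rot: [3.141, -0.002, 2.995]
contact_force: [-5.8, 1.0, -3.9]
grip_width: 53.4
```

arm_command([
  {"x": 0.2,"y": -0.03,"z": 0,"roll": 0},
  {"x": 0.2,"y": -0.03,"z": 0,"roll": 0},
  {"x": 0.2,"y": -0.03,"z": 0,"roll": 0},
])

```text
time: 7.62
tool_pos: [559.6, -221.3, 169.9]
tcp_rot: [3.141, -0.002, 2.995]
contact_force: [-4.7, 0.6, -4.1]
grip_width: 53.2
```

arm_command([
  {"x": 0.2,"y": -0.03,"z": 0,"roll": 0},
  {"x": 0.2,"y": -0.03,"z": 0,"roll": 0},
  {"x": 0.2,"y": -0.03,"z": 0,"roll": 0},
])

```text
time: 7.87
tool_pos: [561.4, -221.6, 170.0]
tcp_rot: [3.141, -0.003, 2.995]
contact_force: [-7.1, 0.7, -3.1]
grip_width: 53.8
```

arm_command([
  {"x": 0.1,"y": -0.02,"z": 0,"roll": 0},
  {"x": 0.1,"y": -0.02,"z": 0,"roll": 0},
  {"x": 0.1,"y": -0.02,"z": 0,"roll": 0},
])

```text
time: 8.12
tool_pos: [562.3, -221.7, 170.1]
tcp_rot: [3.141, -0.003, 2.995]
contact_force: [-7.3, 2.1, -0.8]
grip_width: 53.4
```

arm_command([
  {"x": 0.1,"y": -0.01,"z": 0,"roll": 0},
  {"x": 0.1,"y": -0.01,"z": 0,"roll": 0},
  {"x": 0.1,"y": -0.01,"z": 0,"roll": 0},
])

```text
time: 8.37
tool_pos: [563.2, -221.9, 170.2]
tcp_rot: [3.141, -0.003, 2.995]
contact_force: [-8.0, 1.9, -0.6]
grip_width: 53.6
```

arm_command([
  {"x": 0.1,"y": -0.01,"z": 0,"roll": 0},
  {"x": 0.1,"y": -0.01,"z": 0,"roll": 0},
  {"x": 0.1,"y": -0.01,"z": 0,"roll": 0},
])

```text
time: 8.62
tool_pos: [564.1, -222.0, 170.2]
tcp_rot: [3.141, -0.003, 2.995]
contact_force: [-7.6, 1.0, -0.9]
grip_width: 53.5
```

arm_command([
  {"x": 0.1,"y": -0.02,"z": 0,"roll": 0},
  {"x": 0.1,"y": -0.02,"z": 0,"roll": 0},
  {"x": 0.1,"y": -0.02,"z": 0,"roll": 0},
])

```text
time: 8.87
tool_pos: [564.7, -222.1, 170.3]
tcp_rot: [3.141, -0.004, 2.995]
contact_force: [-10.2, 1.8, 0.5]
grip_width: 53.6
```

arm_command([
  {"x": 0.1,"y": -0.01,"z": 0,"roll": 0},
  {"x": 0.1,"y": -0.01,"z": 0,"roll": 0},
  {"x": 0.1,"y": -0.01,"z": 0,"roll": 0},
])

```text
time: 9.12
tool_pos: [564.7, -222.0, 170.3]
tcp_rot: [3.141, -0.006, 2.995]
contact_force: [-13.0, 2.6, 1.7]
grip_width: 52.9
```

arm_command([
  {"x": -0.2,"y": 0.03,"z": 0,"roll": 0},
  {"x": -0.4,"y": 0.06,"z": 0,"roll": 0},
  {"x": -0.4,"y": 0.06,"z": 0,"roll": 0},
  {"x": -0.4,"y": 0.06,"z": 0,"roll": 0},
])

```text
time: 9.45
tool_pos: [562.1, -221.7, 169.9]
tcp_rot: [3.141, -0.003, 2.995]
contact_force: [-7.6, 1.3, -2.4]
grip_width: 53.6
```

Run:
```python
from h import *
from plant import bot
o=bot.get_obs(); c=bot.capture('wrist'); c['obs']=o; np.save('pics/w8.npy',c,allow_pickle=True); crop(c,190,150,450,320,3,'w8')
print(o['time'],o['tool_pos'],o['tcp_rot'],o['contact_force'],o['moment'],o['grip_width'])
s=bot.capture('scene'); np.save('pics/s8.npy',s,allow_pickle=True); crop(s,170,170,270,270,6,'s8')
```

```text
9.45 [ 562.08055739 -221.67975266  169.90294105] [ 3.14115473e+00 -3.04817940e-03  2.99465729e+00] [-7.63981379  1.29560245 -2.37131885] [0.16568238 1.01571958 0.00997257] 53.59078725173344
```

View pics/s8.png

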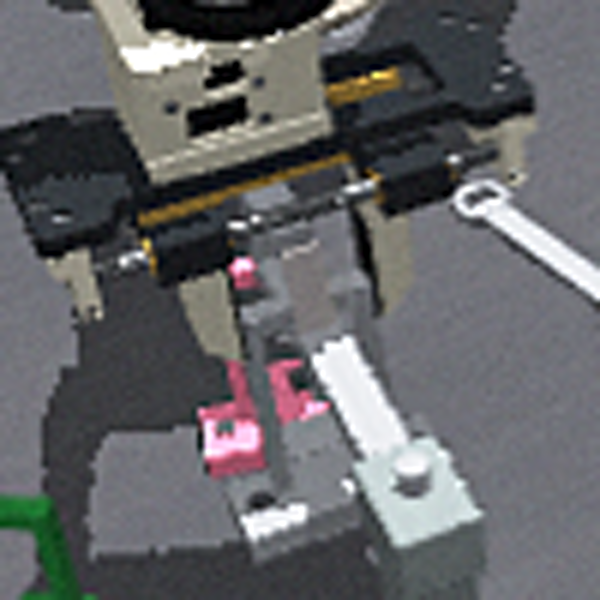

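View pics/w8.png

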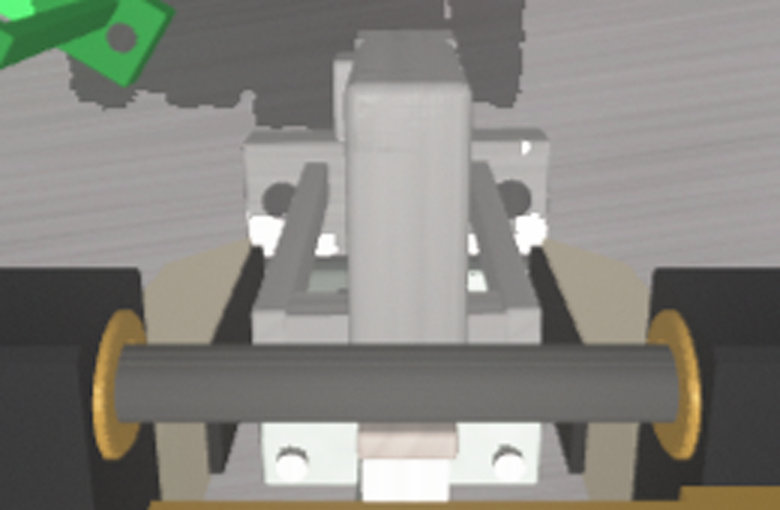

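arm_command([
  {"x": 0,"y": 0,"z": 0.4,"roll": 0},
  {"x": 0,"y": 0,"z": 0.8,"roll": 0},
  {"x": 0,"y": 0,"z": 1.2,"roll": 0},
  {"x": 0,"y": 0,"z": 1.5,"roll": 0},
  {"x": 0,"y": 0,"z": 1.5,"roll": 0},
])

```text
time: 9.97
tool_pos: [563.2, -221.8, 185.3]
tcp_rot: [3.141, -0.001, 2.995]
contact_force: [-4.5, 1.5, -5.2]
grip_width: 53.5
```

arm_command([
  {"x": 0,"y": 0,"z": 0.4,"roll": 0},
  {"x": 0,"y": 0,"z": 0.8,"roll": 0},
  {"x": 0,"y": 0,"z": 1.2,"roll": 0},
  {"x": 0,"y": 0,"z": 1.2,"roll": 0},
])

```text
time: 10.3
tool_pos: [563.7, -222.1, 198.4]
tcp_rot: [-3.141, 0.001, 2.995]
contact_force: [-5.9, 1.7, -2.3]
grip_width: 53.5
```

arm_command([
  {"x": 0,"y": 0,"z": 0.4,"roll": 0},
  {"x": 0,"y": 0,"z": 0.8,"roll": 0},
  {"x": 0,"y": 0,"z": 1.2,"roll": 0},
  {"x": 0,"y": 0,"z": 1.7,"roll": 0},
  {"x": 0,"y": 0,"z": 1.8,"roll": 0},
  {"x": 0,"y": 0,"z": 1.8,"roll": 0},
])

```text
time: 10.8
tool_pos: [564.6, -222.3, 216.5]
tcp_rot: [-3.141, 0.003, 2.995]
contact_force: [-0.1, 0.1, -4.6]
grip_width: 53.8
```

Run:
```python
from h import *
from plant import bot
o=bot.get_obs(); c=bot.capture('wrist'); c['obs']=o; np.save('pics/w9.npy',c,allow_pickle=True); crop(c,190,150,450,320,3,'w9')
print(o['time'],o['tool_pos'],o['tcp_rot'],o['contact_force'],o['moment'],o['grip_width'])
s=bot.capture('scene'); np.save('pics/s9.npy',s,allow_pickle=True); crop(s,170,150,270,250,6,'s9')
```

```text
10.8 [ 564.57291803 -222.2746063   216.48412439] [-3.14067705  0.00343624  2.9948817 ] [-0.08753866  0.10361709 -4.58550658] [ 0.03564293 -0.00269746 -0.05148481] 53.81596469813882
```

View pics/s9.png

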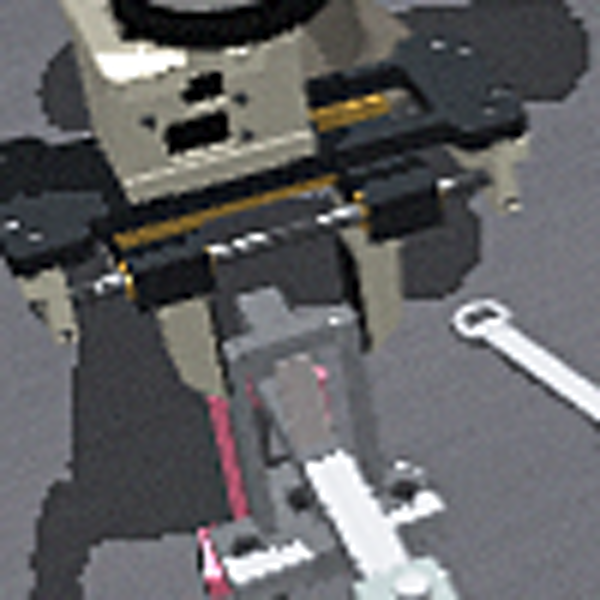

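View pics/w9.png

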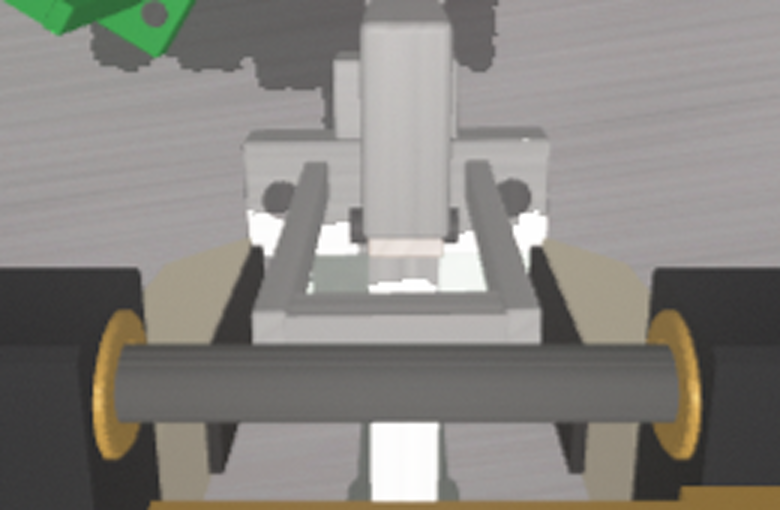

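arm_command([
  {"x": -1,"y": 0.15,"z": 0,"roll": 0},
  {"x": -2.2,"y": 0.32,"z": 0,"roll": 0},
  {"x": -3.4,"y": 0.49,"z": 0,"roll": 0},
  {"x": -4.6,"y": 0.67,"z": 0,"roll": 0},
  {"x": -5.8,"y": 0.84,"z": 0,"roll": 0},
  {"x": -7,"y": 1.0,"z": 0,"roll": 0},
  {"x": -8.2,"y": 1.2,"z": 0,"roll": 0},
  {"x": -9,"y": 1.3,"z": 0,"roll": 0},
])

```text
time: 11.57
tool_pos: [472.5, -208.6, 215.1]
tcp_rot: [3.141, -0.0, 2.995]
contact_force: [1.0, 0.7, -5.4]
grip_width: 53.7
```

arm_command([
  {"x": -1,"y": 0.1,"z": 1,"roll": 0},
  {"x": -1,"y": 0.1,"z": 3.5,"roll": 0},
  {"x": -1,"y": 0.1,"z": 6,"roll": 0},
  {"x": -1,"y": 0.1,"z": 7,"roll": 0},
  {"x": -1,"y": 0.1,"z": 7,"roll": 0},
])

```text
time: 11.98
tool_pos: [464.8, -208.7, 288.1]
tcp_rot: [-3.139, 0.006, 2.995]
contact_force: [0.8, 1.0, -4.9]
grip_width: 53.4
```

Run:
```python
from h import *
from plant import bot
o=bot.get_obs()
print(o['time'],o['tool_pos'],o['tcp_rot'],o['contact_force'],o['moment'],o['grip_width'])
s=bot.capture('scene'); np.save('pics/s10.npy',s,allow_pickle=True); crop(s,140,130,300,290,4,'s10')
```

```text
11.9833 [ 464.77973201 -208.70254943  288.08792312] [-3.13913367  0.00587098  2.99479585] [ 0.77299066  0.96942264 -4.9276645 ] [-0.08049746 -0.12213657 -0.04129375] 53.38976116810419
```

View pics/s10.png

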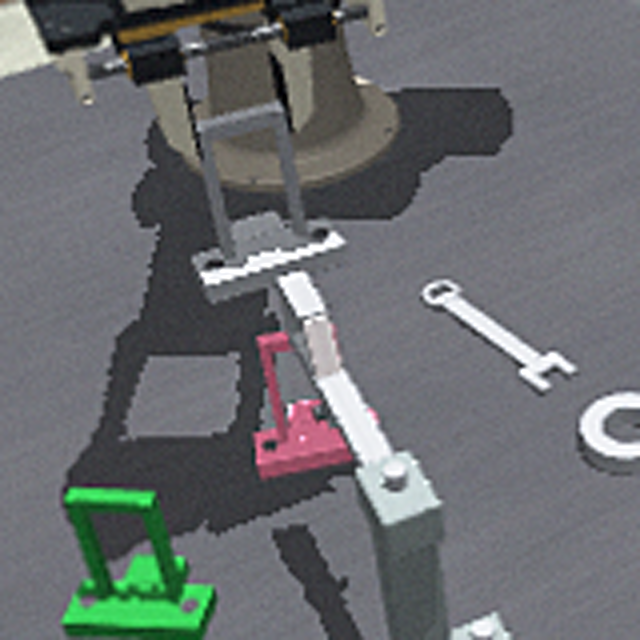

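```bash
python3 - <<'E'
from h import *
c=load('w9');o=c['obs']
p=o['tool_pos'];M=R.from_euler('xyz',o['tcp_rot']).as_matrix()
for dx in(4,6,8):
  for y in(-27,27): print('legtop front',dx,y,((proj(c,p+M@[dx,y,-41.],o)-[190,150])*3).round())
# foot top corners z=origin+16 -> TCP z +55 (down)
for dz in (52,55,58):
  for x,y in((12,-45),(12,45),(36,-18),(36,18)): print('foot',dz,x,y,((proj(c,p+M@[x,y,dz],o)-[190,150])*3).round())
E
python3 - <<'E'
import sys;sys.path.insert(0,'.')
from h import *
c=load('w9'); crop(c,265,150,385,210,6,'w9c')
E
```

```text
legtop front 4 -27 [[245. 316.]]
legtop front 4 27 [[539. 316.]]
legtop front 6 -27 [[245. 306.]]
legtop front 6 27 [[539. 306.]]
legtop front 8 -27 [[244. 296.]]
legtop front 8 27 [[540. 296.]]
foot 52 12 -45 [[237. 139.]]
foot 52 12 45 [[550. 139.]]
foot 52 36 -18 [[329.  56.]]
foot 52 36 18 [[458.  56.]]
foot 55 12 -45 [[239. 137.]]
foot 55 12 45 [[548. 136.]]
foot 55 36 -18 [[330.  55.]]
foot 55 36 18 [[457.  55.]]
foot 58 12 -45 [[240. 134.]]
foot 58 12 45 [[547. 134.]]
foot 58 36 -18 [[330.  53.]]
foot 58 36 18 [[456.  53.]]
```

View pics/w9c.png

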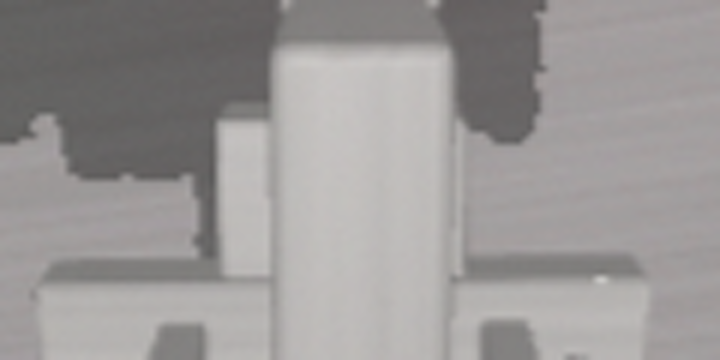

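arm_command([
  {"x": 0,"y": 1.5,"z": 0,"roll": 0.02},
  {"x": 0.3,"y": 4.5,"z": 0,"roll": 0.06},
  {"x": 1,"y": 8,"z": 0,"roll": 0.1},
  {"x": 2,"y": 11.5,"z": 0,"roll": 0.14},
  {"x": 3,"y": 15,"z": 0,"roll": 0.18},
  {"x": 4,"y": 18.5,"z": 0,"roll": 0.22},
  {"x": 5,"y": 22,"z": 0,"roll": 0.26},
  {"x": 6,"y": 25.5,"z": 0,"roll": 0.3},
])

```text
time: 12.7
tool_pos: [523.1, 48.9, 283.4]
tcp_rot: [3.141, -0.003, -2.986]
contact_force: [0.3, -0.7, -4.4]
grip_width: 53.6
```

arm_command([
  {"x": 1,"y": 3.5,"z": 0,"roll": 0.021},
  {"x": 2,"y": 7,"z": 0,"roll": 0.021},
  {"x": 3.2,"y": 10.5,"z": 0,"roll": 0.021},
  {"x": 4.6,"y": 14,"z": 0,"roll": 0.021},
  {"x": 6,"y": 17,"z": -1,"roll": 0.021},
  {"x": 7,"y": 19,"z": -2.5,"roll": 0.021},
  {"x": 7.4,"y": 20,"z": -4,"roll": 0.021},
  {"x": 7.4,"y": 20,"z": -5.5,"roll": 0.021},
])

```text
time: 13.37
tool_pos: [597.2, 249.9, 226.3]
tcp_rot: [3.141, -0.003, -2.965]
contact_force: [-0.4, -0.8, -4.1]
grip_width: 53.6
```

arm_command([
  {"x": 0,"y": 0,"z": -1,"roll": 0},
  {"x": 0,"y": 0,"z": -2,"roll": 0},
  {"x": 0,"y": 0,"z": -3,"roll": 0},
  {"x": 0,"y": 0,"z": -3,"roll": 0},
  {"x": 0,"y": 0,"z": -3,"roll": 0},
  {"x": 0,"y": 0,"z": -3,"roll": 0},
])

```text
time: 13.87
tool_pos: [598.0, 246.8, 201.1]
tcp_rot: [3.141, 0.002, -2.968]
contact_force: [0.5, 0.7, -4.2]
grip_width: 53.7
```

Run:
```python
from h import *
from plant import bot
o=bot.get_obs(); c=bot.capture('wrist'); c['obs']=o; np.save('pics/w11.npy',c,allow_pickle=True); save(c,'w11'); crop(c,190,90,450,280,3,'w11c')
print(o['time'],o['tool_pos'],o['tcp_rot'],o['contact_force'],o['moment'],o['grip_width'])
s=bot.capture('scene'); np.save('pics/s11.npy',s,allow_pickle=True); crop(s,300,100,460,260,4,'s11')
```

```text
13.8667 [597.99992746 246.83167529 201.11589467] [ 3.14133718e+00  1.65573649e-03 -2.96795288e+00] [ 0.50199633  0.7113304  -4.23540169] [0.08535488 0.01352355 0.02831908] 53.71738119406647
```

View pics/w11c.png

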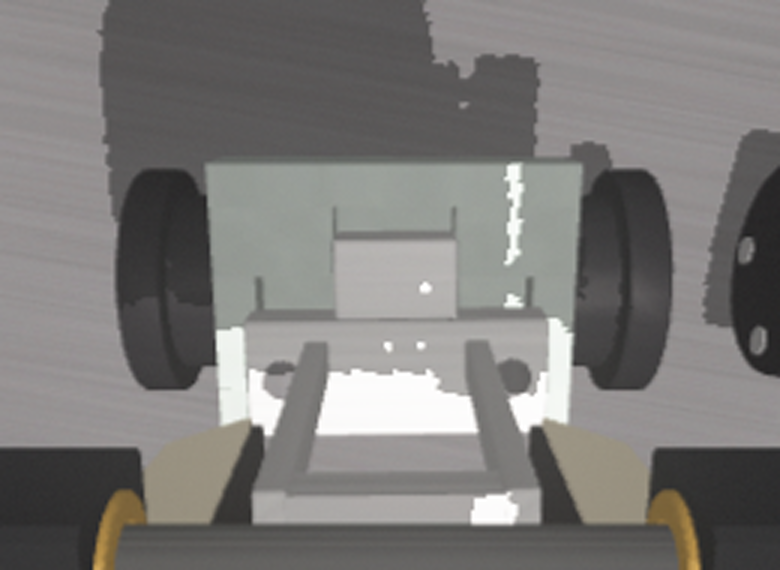

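View pics/s11.png

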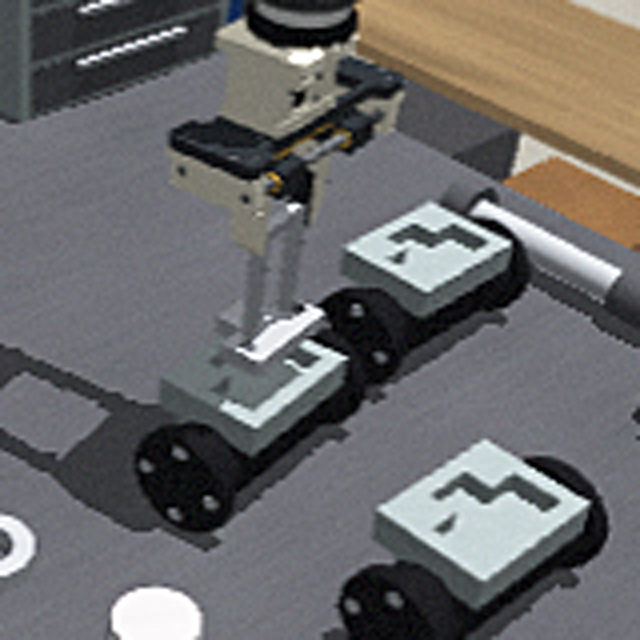

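Run:
```python
from h import *
c=load('w11');o=c['obs']
f=lambda L,z:plane(c,np.array(L)/3+[190,90],z,o)[:,:2]
y=0.174;Ax=np.array([np.cos(y),np.sin(y)]);Ay=np.array([-Ax[1],Ax[0]])
pp=o['tool_pos'][:2]
ab=lambda P:np.round(np.c_[(P-pp)@Ax,(P-pp)@Ay],1)
pad=f([(208,164),(583,163)],101);print('pad front corners rel TCP (axle axes)',ab(pad),np.linalg.norm(pad[0]-pad[1]),'yaw',np.arctan2(-(pad[1]-pad[0])[0],(pad[1]-pad[0])[1]))
print('pocket tongue front corners',ab(f([(335,207),(454,207)],101)))
print('pocket crossbar front corners',ab(f([(259,278),(530,278)],101)))
zt=o['tool_pos'][2]-71
for d in(-2,0,2):
  print('foot top tongue',ab(f([(335,240),(457,240)],zt+16+d)),'cross',ab(f([(247,320),(548,320)],zt+16+d)))
crop(c,250,130,380,210,6,'w11d')
```

```text
pad front corners rel TCP (axle axes) [[-51.3 -60.5]
 [-51.5  62.8]] 123.22760930472722 yaw 0.1756041040741155
pocket tongue front corners [[-37.1 -19. ]
 [-37.1  20.6]]
pocket crossbar front corners [[-12.9 -45.5]
 [-12.8  47. ]]
foot top tongue [[-33.8 -16.1]
 [-33.7  18.7]] cross [[-10.1 -42.4]
 [-10.   45.8]]
foot top tongue [[-34.1 -16. ]
 [-34.1  18.5]] cross [[-10.6 -42.1]
 [-10.5  45.5]]
foot top tongue [[-34.5 -15.8]
 [-34.4  18.4]] cross [[-11.2 -41.7]
 [-11.1  45.1]]
```

View pics/w11d.png

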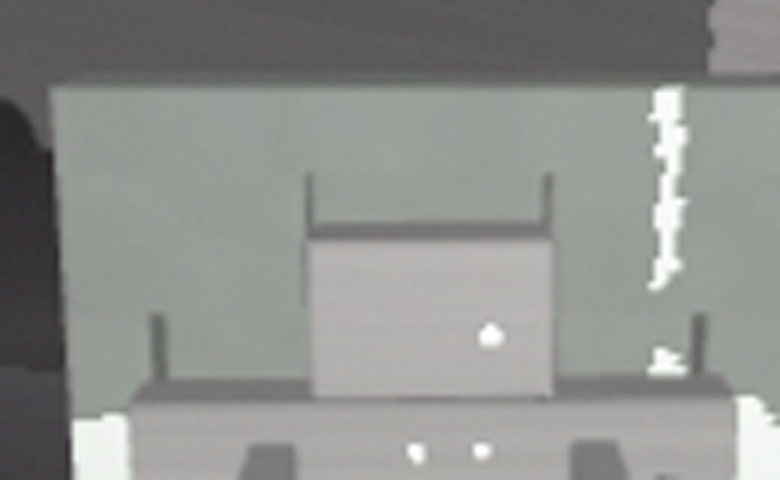

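arm_command([
  {"x": -0.03,"y": -0.06,"z": -0.7,"roll": 0.001},
  {"x": -0.03,"y": -0.06,"z": -1.4,"roll": 0.001},
  {"x": -0.03,"y": -0.06,"z": -2.1,"roll": 0.001},
  {"x": -0.03,"y": -0.06,"z": -2.5,"roll": 0.001},
  {"x": -0.03,"y": -0.06,"z": -2.5,"roll": 0.001},
  {"x": -0.03,"y": -0.06,"z": -2.5,"roll": 0.001},
])

```text
time: 14.47
tool_pos: [597.0, 246.4, 174.6]
tcp_rot: [-3.142, -0.001, -2.966]
contact_force: [-0.6, -0.2, -5.2]
grip_width: 53.6
```

Run:
```python
from h import *
from plant import bot
o=bot.get_obs(); c=bot.capture('wrist'); c['obs']=o; np.save('pics/w12.npy',c,allow_pickle=True); crop(c,250,100,380,200,6,'w12')
print(o['time'],o['tool_pos'],o['tcp_rot'],o['contact_force'],o['moment'],o['grip_width'])
```

```text
14.4667 [597.02957534 246.43940036 174.5704326 ] [-3.14158325e+00 -1.02499066e-03 -2.96634469e+00] [-0.55119739 -0.21452819 -5.229453  ] [-0.00275055  0.01851547  0.03388549] 53.59133036866935
```

View pics/w12.png

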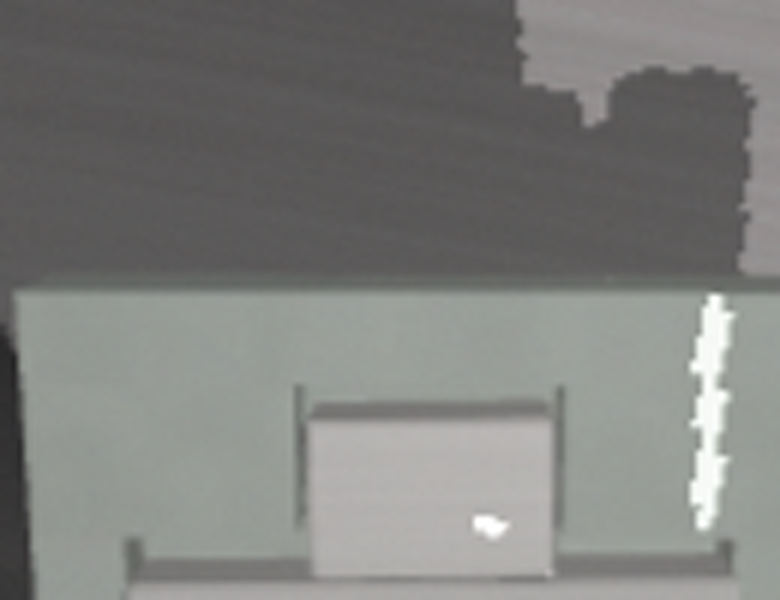

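arm_command([
  {"x": 0,"y": 0,"z": -0.4,"roll": 0},
  {"x": 0,"y": 0,"z": -0.7,"roll": 0},
  {"x": 0,"y": 0,"z": -0.7,"roll": 0},
])

```text
time: 14.77
tool_pos: [596.9, 246.4, 167.4]
tcp_rot: [-3.142, -0.001, -2.966]
contact_force: [-1.1, -0.2, -3.8]
grip_width: 53.7
```

arm_command([
  {"x": 0,"y": 0,"z": -0.4,"roll": 0},
  {"x": 0,"y": 0,"z": -0.8,"roll": 0},
  {"x": 0,"y": 0,"z": -0.9,"roll": 0},
  {"x": 0,"y": 0,"z": -0.9,"roll": 0},
])

```text
time: 15.1
tool_pos: [596.9, 246.4, 158.5]
tcp_rot: [-3.142, -0.001, -2.966]
contact_force: [-0.2, -0.8, -3.5]
grip_width: 53.7
```

arm_command([
  {"x": 0,"y": 0,"z": -0.1,"roll": 0},
  {"x": 0,"y": 0,"z": -0.2,"roll": 0},
  {"x": 0,"y": 0,"z": -0.2,"roll": 0},
])

```text
time: 15.35
tool_pos: [597.2, 246.4, 157.0]
tcp_rot: [3.142, -0.0, -2.966]
contact_force: [0.5, 0.2, -3.6]
grip_width: 53.5
```

arm_command([
  {"x": 0,"y": 0,"z": -0.1,"roll": 0},
  {"x": 0,"y": 0,"z": -0.1,"roll": 0},
])

```text
time: 15.52
tool_pos: [597.4, 246.6, 156.3]
tcp_rot: [3.141, 0.001, -2.966]
contact_force: [-0.2, 0.3, -3.1]
grip_width: 53.4
```

arm_command([
  {"x": 0,"y": 0,"z": -0.1,"roll": 0},
  {"x": 0,"y": 0,"z": -0.1,"roll": 0},
])

```text
time: 15.68
tool_pos: [597.6, 246.6, 156.3]
tcp_rot: [3.141, 0.002, -2.966]
contact_force: [-1.5, 0.7, 2.2]
grip_width: 53.8
```

Run:
```python
from h import *
from plant import bot
o=bot.get_obs(); c=bot.capture('wrist'); c['obs']=o; np.save('pics/w13.npy',c,allow_pickle=True); crop(c,250,80,380,180,6,'w13')
print(o['time'],o['tool_pos'],o['contact_force'],o['moment'],o['grip_width'])
```

```text
15.6833 [597.55818749 246.60489243 156.27713866] [-1.52929502  0.68005566  2.21390872] [-0.04137022  0.25576897 -0.01508824] 53.76600488139222
```

View pics/w13.png

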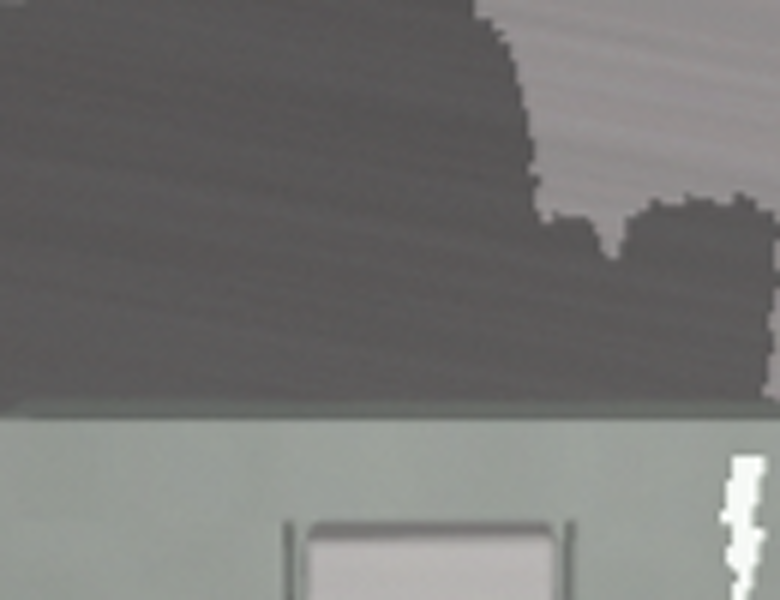

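Foot is in the pocket, flush, with even gaps: tongue from column 308 to 555, pocket walls at 288 and 570. Now I release.

arm_command([
  {"x": 0,"y": 0,"z": 0.1,"roll": 0},
  {"x": 0,"y": 0,"z": 0.1,"roll": 0},
  {"x": 0,"y": 0,"z": 0.1,"roll": 0},
  {"x": 0,"y": 0,"z": 0.1,"roll": 0},
  {"x": 0,"y": 0,"z": 0.1,"roll": 0},
  {"x": 0,"y": 0,"z": 0.1,"roll": 0},
  {"x": 0,"y": 0,"z": 0.1,"roll": 0},
  {"x": 0,"y": 0,"z": 0.1,"roll": 0},
], fingers=1)

```text
time: 16.4
tool_pos: [597.2, 246.5, 156.1]
tcp_rot: [3.142, -0.0, -2.966]
contact_force: [0.2, 0.7, -0.1]
grip_width: 91.5
```

arm_command([
  {"x": 0,"y": 0,"z": 0.5,"roll": 0},
  {"x": 0,"y": 0,"z": 1.5,"roll": 0},
  {"x": 0,"y": 0,"z": 3,"roll": 0},
  {"x": 0,"y": 0,"z": 5,"roll": 0},
  {"x": 0,"y": 0,"z": 7,"roll": 0},
  {"x": 0,"y": 0,"z": 9,"roll": 0},
  {"x": 0,"y": 0,"z": 10,"roll": 0},
  {"x": 0,"y": 0,"z": 10,"roll": 0},
])

```text
time: 17.07
tool_pos: [598.4, 246.9, 259.8]
tcp_rot: [3.141, 0.006, -2.966]
contact_force: [-0.2, 0.9, 0.1]
grip_width: 92.0
```

arm_command([
  {"x": 1,"y": 0,"z": 2,"roll": 0},
  {"x": 2,"y": 0,"z": 3,"roll": 0},
  {"x": 2,"y": 0,"z": 3,"roll": 0},
  {"x": 2,"y": 0,"z": 3,"roll": 0},
  {"x": 2,"y": 0,"z": 3,"roll": 0},
])

```text
time: 17.48
tool_pos: [616.4, 246.4, 284.3]
tcp_rot: [-3.142, -0.003, -2.966]
contact_force: [-0.4, -0.4, -0.0]
grip_width: 92.0
```

Run:
```python
from h import *
from plant import bot
o=bot.get_obs(); c=bot.capture('wrist'); c['obs']=o; np.save('pics/w14.npy',c,allow_pickle=True); crop(c,220,120,420,270,4,'w14')
print(o['time'],o['tool_pos'],o['contact_force'],o['grip_width'])
s=bot.capture('scene'); save(s,'s14'); crop(s,300,120,460,260,5,'s14c'); np.save('pics/s14.npy',s,allow_pickle=True)
```

```text
17.4833 [616.40754749 246.37167219 284.33956306] [-0.39863865 -0.41972614 -0.02245779] 91.98651130745533
```

View pics/w14.png

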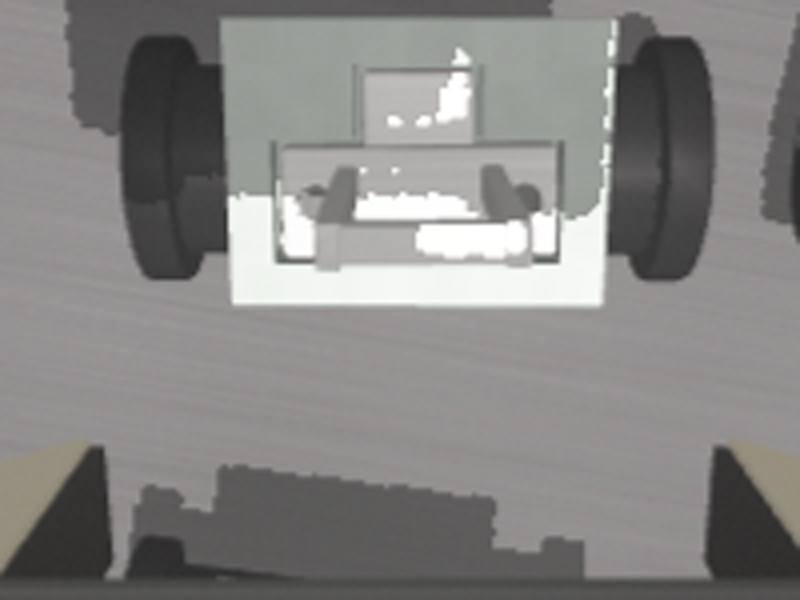

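View pics/s14.png

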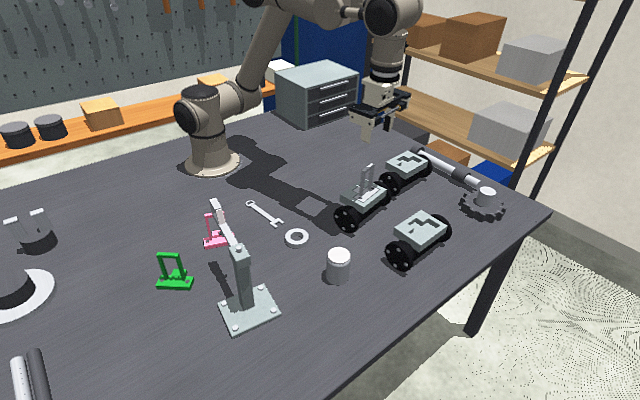

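View pics/s14c.png

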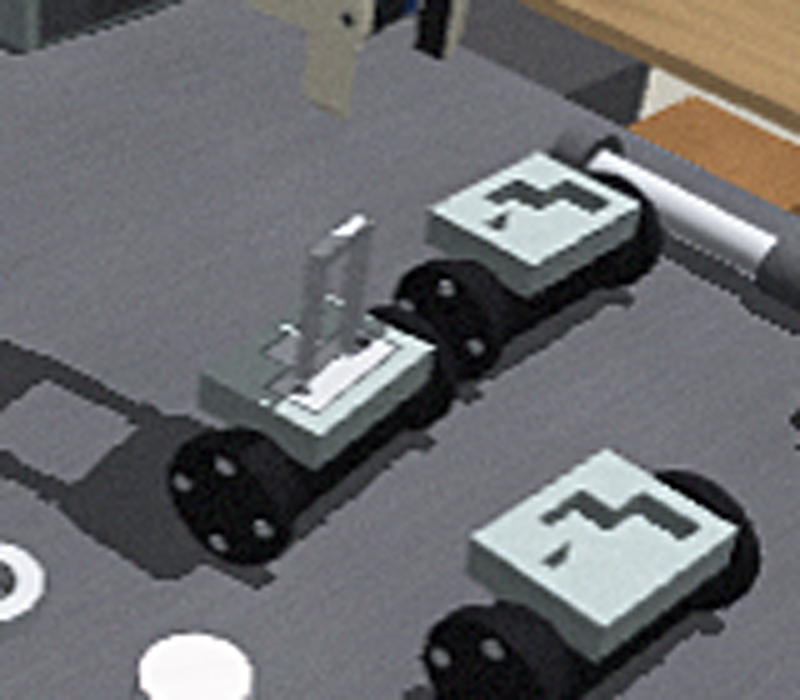

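The foot is flush in the pocket with an even gap all round. The bail is upright, the keeper is shut, and the wrench, tin and ring have not moved. I'm handing the job in.

```bash
python3 -c "
from plant import bot
print(bot.close_job())"
```

```text
the job is handed in; nothing more can be done
None
```

I took the bracket off the hook and set it in the T pocket of the nearest axle, about 640 mm from the base. I then let go, backed clear and handed the job in at about 17.5 s of the 58 s allowed.

- **On the hook:** I pushed the bail back until the stop was felt, at about 13 N, and eased off about 2.5 mm. I then lifted it about 47 mm and took it out over the horn. Wrist force readings at the end of each move never passed about 15 N, so the hook stayed well under its 50 N limit.
- **In the pocket:** The foot touched the floor at the expected height (TCP 156.3 mm, 156.2 expected). After I let go, pictures showed the foot flush, the gap even all round and the bail upright.
- **Keeper and the other things:** In the last scene picture the keeper looked shut, and the wrench, tin and ring looked unmoved. I judged this by eye and did not measure it.
- **What disagreed:**
  - The fingertips really end about 20 mm short of the stated TCP. My first closing passed over the bail without touching it. Two cameras confirmed the offset, and I gripped again 18 mm lower.
  - The top and wrist cameras differed by about 2.5 mm on the pad's place. I used the wrist view for the final approach, because it saw the foot and the pocket together.

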